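Put the leftover ice balls away

ROBOT

A 6-joint arm with a two-finger parallel gripper is mounted at the origin on the work surface. World frame = base frame: x ahead of the robot, y to its left, z up, the work surface at z = 0. Lengths are in mm, angles in rad, forces in N, time in s.
With the tool pointing down it reaches from about 250 to 775 mm from the base axis. Payload 4 kg.
Tool frame: the origin (TCP) lies midway between the tips of the shut fingers; the grasp point (between the pads) lies 19 mm behind it (r.hold_point_z is the distance from the TCP to the grasp point, in mm); z points along the fingers, y is the direction in which the jaws open and shut (so a half turn about z gives the same grasp; the last joint's range is limited). The gripper opens to 85 mm and grips with 20 to 120 N. Pads are 22 mm wide; open, the fingers measure 114 mm over their backs; the gripper's body (76 mm by 85 mm) begins 54 mm behind the grasp point. The pads swing forward as they close: fully open they stand 13 mm farther back than shut.
Start: joints at [-1.31, 0.087, 1.371, -0, 1.684, -0.103], TCP at [195.703, -514.021, 231.341] pointing down, gripper open.
Joint ranges: [-3.1, 3.1], [-0.76, 2.03], [0.27, 2.55], [-1.08, 4.22], [0.17, 2.65], [-2.57, 2.57]. Speed limits (rad/s): [2.79, 2.79, 3.14, 3.14, 3.14, 3.14].

INTERFACE

Orientations are given as [roll, pitch, yaw] about the fixed x, y, z axes, in that order (R = Rz(yaw) Ry(pitch) Rx(roll)).
In Python, from bench import r gives the robot as it stands.
- The arm moves only by the tool drive_tool, never from a script. Its argument "steps" is a list that holds one entry, the list of rows, each a list of 4 numbers: the shift along the tool's x, y, z in cm, then the turn about the tool's z in degrees. A call has exactly 8 rows; each row shifts and turns the pose as measured when the row begins, along the tool's axes as they then stand; what a row does not reach is not made up. A row lasts 1/12 s, in which the tool goes at most 41.7 mm and 7.16 degrees, less where a joint would pass 70% of its speed; a pose out of reach is approached as far as the arm can. A call is refused whole if a number of a shift passes 4.17 or a number of a turn 7.16, either way. A call with a gripper value outside its range is refused whole. "jaw" is the gripper's target within -1 to 1 (shut at 1, half-way at 0, fully open at -1), set as the call begins (left out, the last holds). The fingers move at their own pace and stop on an object; the grip force is fixed at half the most. Time passes only in rows, so rows that do not move let the fingers close, or fill a call up. It gives the time, the measured TCP pose, the force and the opening at its end, in the units of the state.
- r.state(): the state, without advancing time (a new reading comes with each control period).
- r.read_camera(name): name is "scene" or "top"; returns the picture (400x640x3 uint8, red, green, blue); there is no depth.
- r.camera_params(name): a dict with "camera_matrix" (3x3 intrinsics, pixels), "R" (3x3) and "t" (3): a world point X has camera coordinates R X + t. Camera axes: x right, y down, z forward; pixel columns grow to the right and rows downward; lengths in mm; the calibration is good to about 2 mm. A picture is of the moment at which its call begins. camera_params takes no time and is no camera call.
- r.job_done(): hands the job in, once; it reports no verdict.
The state is a dict: "clock": time; "joints": joint angles; "joint_vel": joint speeds; "joint_efforts": joint torques, N m; "tool_pos": TCP position; "ee_rot": TCP orientation; "wrist_force": force on the tool from outside, world axes, zero at the start; "ft_torque": the same for the moment, N m; "finger_gap": opening from 0.0 (shut) to 1.0 (fully open).
Only numpy, scipy, OpenCV 4.12 (cv2) and the standard library are available. Lean on these libraries where they do the work, as an engineer would, in place of code of your own. Each camera call takes 0.05 s, during which the arm holds its last target.

TASK

The lidded steel cup still has four ice balls in it: take off its lid and lay it flat on the counter, knob up, then tip all four balls out of the cup into the bin where the ice balls are kept, not in with the small cubes. Stand the empty cup upright in the middle of the drip tray, and do not knock the drinking glass or the bottle about.

Things in the scene. Friction and masses are not known exactly. Their poses are not given: they have to be found in the camera images.
- cup: Ice cup: plain steel, round, upright on the counter, no handle; 110 tall, outside diameter 62 at the foot widening evenly to 69 at the mouth, wall 2.5, floor 5, about 0.22 kg. Four loose ice balls fill its lower 51; they roll out when it is tipped a little beyond level. Origin: centre of its underside; z is its axis, towards the mouth.
- cup_mouth (a point): Centre of the cup's mouth, in the plane of the rim, 110 above the cup's origin on its axis.
- lid: The cup's loose lid, 70 g, resting on the rim: steel disc 74 in diameter, 5 thick; under it a grey plug 59 in diameter, 6 deep, loose in the mouth; on top a black round knob 18 in diameter. Origin: centre of the plug's underside (104 above the cup's origin when on the cup); z up through the knob. Disc from 6 to 11 above the origin, knob from 11 to 38 (full 18 width from 18 to 37).
- ball_bin: The ice-ball bin: a fixed open-topped clear plastic freezer bin 220 long (x) by 140 wide (y) by 85 high, walls and floor 4 thick, with an aluminium strip across its front (-x) end. Six ice balls are already in it, frozen to its floor near the far (+x) end. Origin: centre of its underside, z up.
- cube_bin: The other bin, the same in every way but filled about 45 deep with small ice cubes. Fixed. It may stand to the left or right of the ice-ball bin. Origin: centre of its underside, z up. No ice ball belongs in it.
- drip_tray: The drip tray: fixed, square, 120 by 120, 12 high, black plastic with a flat steel slotted grate flush with its edge. Stands on the other side of the bins from the cup. Origin: centre of its underside, z up.
- tray_top (a point): Centre of the drip tray's top face, 12 above its origin: where the cup's underside is to stand.
- ball1: One of the four ice balls that start in the cup, clear ice, slippery, 25 in diameter, 10 g. Origin: its centre.
- ball2: One of the four ice balls that start in the cup, clear ice, slippery, 25 in diameter, 10 g. Origin: its centre.
- ball3: One of the four ice balls that start in the cup, clear ice, slippery, 25 in diameter, 10 g. Origin: its centre.
- ball4: One of the four ice balls that start in the cup, clear ice, slippery, 25 in diameter, 10 g. Origin: its centre.
- glass: Bystander: an empty drinking glass, 72 in diameter, 90 tall, beside a bin. Origin: centre of its underside.
- syrup: Bystander: an amber glass bottle, 60 in diameter, 120 tall, beside the other bin. Origin: centre of its underside.
Not all that is in view belongs to the job. Of the things that look like the drip_tray, the larger one is meant.

How it is judged:
By the outcome, as a careful person would: the job done as asked, in the order asked, and still so for the second after the job is handed in, with the robot touching nothing.
It also fails if it takes over 64 s, if anything falls off the work surface, if the arm or the gripper's body presses on something with over 40 N, if the wrist force passes 120 N, or if a joint passes its speed limit or range.

## Working session

There is one attempt and no reset: what is moved stays moved. The work goes in short steps, Python scripts to look and compute and a tool call to move; the robot and the scene stay as the last step left them, time stands still between calls to the robot, and variables do not carry over. Pictures are saved under pics/ and viewed, and the job is handed in when it is done.

Besides the shell and the picture viewer there is one more tool, called after "Call:" by a JSON object that holds its "api" and its "payload", one argument or row to a line. drive_tool: Moves the arm, as the interface text tells. Its arguments: {"type":"object","properties":{"steps":{"type":"array","items":{"type":"array","items":{"type":"array","items":{"type":"number"}}}},"jaw":{"type":"number"}},"required":["steps"]}

```bash
ls; mkdir -p pics
python3 - <<'E'
from bench import r
import cv2
print(r.state())
for n in("scene","top"):
    im=r.read_camera(n);cv2.imwrite(f"pics/{n}0.png",im[:,:,::-1])
    p=r.camera_params(n);print(n,p)
E
```

```text
pics
{'clock': 0.0, 'joints': array([-1.31009586e+00,  8.79508878e-02,  1.37227609e+00, -2.86802887e-05,
        1.68358848e+00, -1.03103354e-01]), 'joint_vel': array([ 1.18230051e-03,  1.31198054e-03, -9.77001503e-05,  3.38043291e-04,
        9.03981060e-04,  7.56807847e-04]), 'joint_efforts': array([-5.07480800e-04, -3.51858616e+01, -3.13279581e+01, -1.81975497e-04,
        1.06713467e-02,  2.22367362e-06]), 'tool_pos': array([ 195.5627174 , -513.52099581,  230.13029306]), 'ee_rot': array([-3.13937872e+00, -2.00418822e-04,  3.63800403e-01]), 'wrist_force': array([-0.6940491 , -0.17354514, -0.21806798]), 'ft_torque': array([0.01876982, 0.00522431, 0.06514601]), 'finger_gap': 1.000335838836629}
scene {'camera_matrix': array([[383.39500026,   0.        , 322.17515319],
       [  0.        , 383.39500026, 194.17767389],
       [  0.        ,   0.        ,   1.        ]]), 'R': array([[ 0.78443506,  0.61995587, -0.01778639],
       [ 0.39989434, -0.52749406, -0.74955622],
       [-0.474074  ,  0.5808655 , -0.66170168]]), 't': array([-365.80393519, -174.19845277, 1346.04641952])}
top {'camera_matrix': array([[511.76106135,   0.        , 328.78121753],
       [  0.        , 511.76106135, 201.41534004],
       [  0.        ,   0.        ,   1.        ]]), 'R': array([[-8.63556054e-03, -9.99962568e-01, -5.37725331e-04],
       [-9.77144316e-01,  8.55272453e-03, -2.12404887e-01],
       [ 2.12401535e-01, -1.30880001e-03, -9.77181598e-01]]), 't': array([ -48.43953649,  522.55534804, 1335.50428128])}
```

View pics/scene0.png

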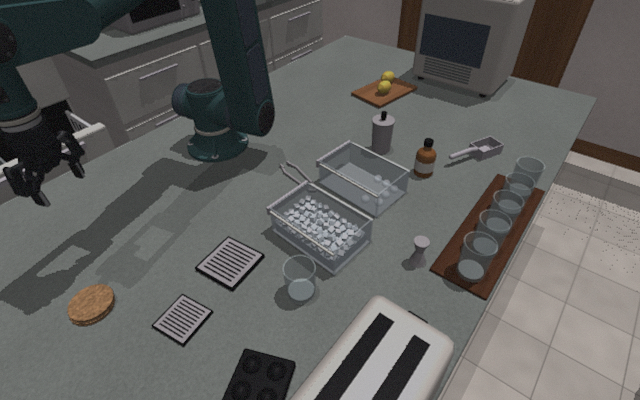

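View pics/top0.png

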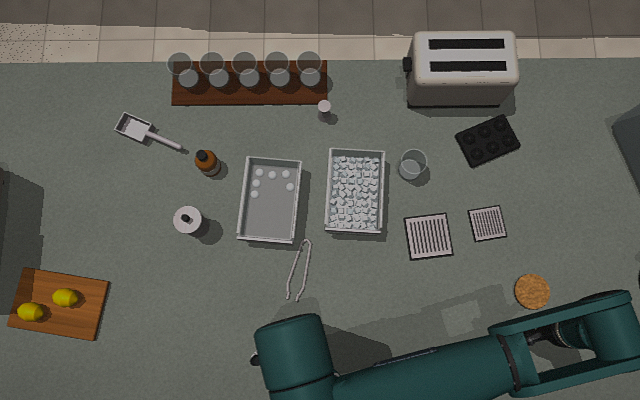

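Scene view: lidded steel cup with a black knob at (382,133), ball bin at (362,178), cube bin at (320,225). The glass is at (299,278), the syrup at (425,158), and the trays at (230,262), larger, and (183,318), smaller. Top view: cup (187,220), ball bin (270,200) with 6 balls, cube bin (355,190), trays (428,236) larger and (487,223) smaller, glass (413,165), syrup (207,162).

Candidates for the cup: lidded steel can at top (187,220), steel shaker (325,108), which is too small, glasses (413,165) and the rack, which are clear, and the syrup (207,162), which is amber. I'll take the can and check it in a crop.

```bash
cat > h.py <<'E'
from bench import r
import numpy as np, cv2
def ray(n,u,v):
    p=r.camera_params(n);K,R,t=p["camera_matrix"],p["R"],p["t"]
    return -R.T@t, R.T@np.linalg.inv(K)@np.array([u,v,1.])
def onz(n,u,v,z):
    c,d=ray(n,u,v);return c+d*(z-c[2])/d[2]
def proj(n,X):
    p=r.camera_params(n);q=p["camera_matrix"]@(p["R"]@np.array(X,float)+p["t"]);return q[:2]/q[2]
def crop(im,x0,y0,x1,y1,s,f):
    cv2.imwrite(f,cv2.resize(im[y0:y1,x0:x1],None,fx=s,fy=s,interpolation=cv2.INTER_CUBIC))
E
python3 - <<'E'
import cv2,numpy as np
from h import *
s=cv2.imread("pics/scene0.png");t=cv2.imread("pics/top0.png")
a=cv2.resize(t[145:255,150:310],None,fx=5,fy=5,interpolation=cv2.INTER_CUBIC);cv2.imwrite("pics/c1.png",a)
crop(s,330,90,450,220,4.5,"pics/c2.png")
crop(t,310,140,520,270,3.8,"pics/c3.png")
E
```

```text
(no output)
```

View pics/c1.png

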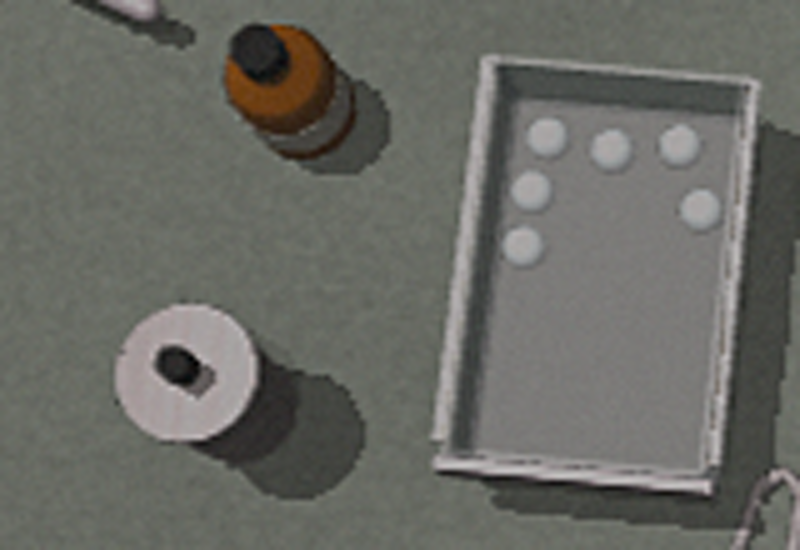

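View pics/c2.png

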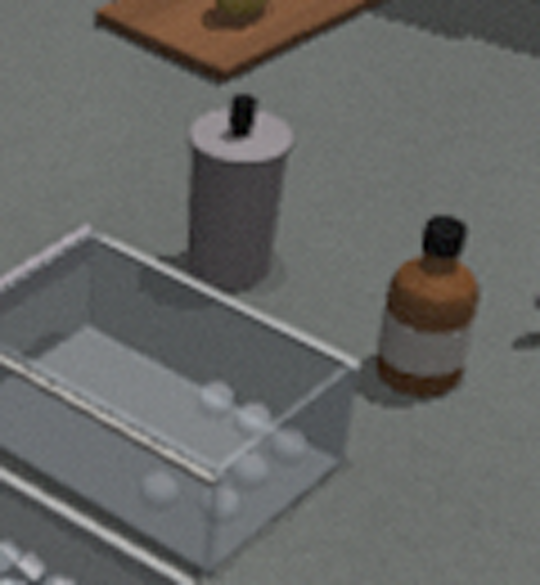

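View pics/c3.png

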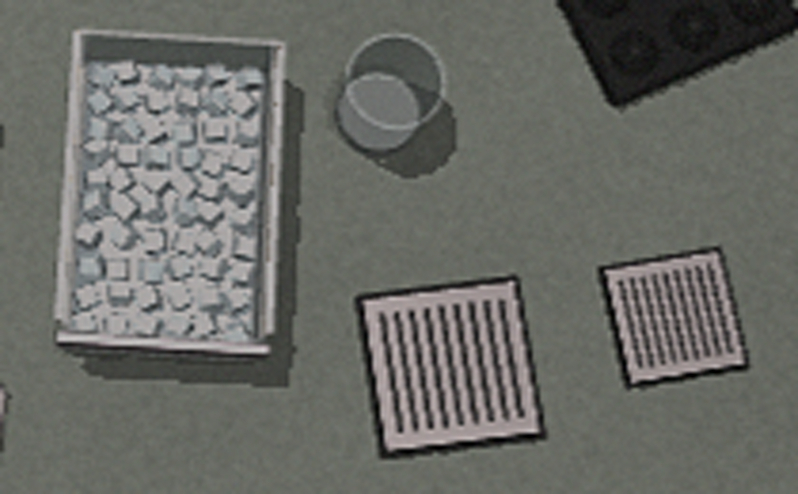

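Run:
```python
from h import *
np.set_printoptions(precision=1,suppress=True)
t=cv2.imread("pics/top0.png").astype(int)
sub=t[190:250,165:225]
g=sub.min(2); m=((g>125)).astype(np.uint8)
m=cv2.morphologyEx(m,cv2.MORPH_CLOSE,np.ones((7,7)))
n,l,st,c=cv2.connectedComponentsWithStats(m); i=1+np.argmax(st[1:,4]); print(st[i])
cs,_=cv2.findContours((l==i).astype(np.uint8),cv2.RETR_EXTERNAL,cv2.CHAIN_APPROX_NONE)
(x,y),rad=cv2.minEnclosingCircle(cs[0]); print(x+165,y+190,rad, c[i]+[165,190])
print("cup",onz("top",c[i][0]+165,c[i][1]+190,115), onz("top",x+165,y+190,115))
def P(cr,s,o,z): return np.array([onz("top",o[0]+u/s,o[1]+v/s,z) for u,v in cr])
for nm,a in (("ball",P([(483,57),(758,80),(712,490),(434,467)],5,(150,145),85)),("cube",P([(74,30),(285,42),(270,352),(57,345)],3.8,(310,140),85)),("tray",P([(360,297),(518,278),(545,437),(383,457)],3.8,(310,140),12)),("small",P([(600,268),(719,248),(747,367),(630,387)],3.8,(310,140),12))):
    print(nm,a[:,:2].tolist().__str__(),"c",a.mean(0),"sides",[np.linalg.norm(a[k]-a[k-1]).round() for k in range(4)], "yaw",np.degrees(np.arctan2(*(a[0]-a[3])[[1,0]])))
print("glass rim",onz("top",310+396/3.8,140+82/3.8,90),"foot",onz("top",310+379/3.8,140+112/3.8,0))
print("syrup cap",onz("top",150+263/5,145+52/5,120))
print("lid scene chk",onz("scene",330+241/4.5,90+134/4.5,115))
```

```text
[  8  16  28  27 604]
186.64233589172363 219.01824760437012 14.21163272857666 [186.6 219.1]
cup [465.7 314.8 115. ] [466.  314.6 115. ]
ball [[642.7947221004807, 168.98331585251162], [628.4832939711496, 19.698108650610372], [405.372319125705, 43.16926549804261], [418.76459620670903, 188.95545001940653]] c [523.9 105.2  85. ] sides [np.float64(225.0), np.float64(150.0), np.float64(224.0), np.float64(146.0)] yaw -5.09441234725233
cube [[664.9807432743901, -56.11572966064274], [654.6572625251669, -207.0366895350536], [430.7329502281179, -189.50688977319467], [436.90713321851393, -42.31983727717188]] c [ 546.8 -123.7   85. ] sides [np.float64(228.0), np.float64(151.0), np.float64(225.0), np.float64(147.0)] yaw -3.4615336091299596
tray [[482.0947658651021, -264.3435331021258], [495.26744411748456, -381.0396398321556], [378.20913587881057, -393.8245542052839], [364.8080149910976, -276.2131370998233]] c [ 430.1 -328.9   12. ] sides [np.float64(118.0), np.float64(117.0), np.float64(118.0), np.float64(118.0)] yaw 5.778748577859002
small [[502.22979220598523, -441.80086267102405], [516.49039543726, -530.5426659043818], [427.88258915450706, -543.8949037988943], [413.9876727281802, -457.73734173886925]] c [ 465.1 -493.5   12. ] sides [np.float64(90.0), np.float64(90.0), np.float64(90.0), np.float64(87.0)] yaw 10.237238828626896
glass rim [ 622.7 -284.3   90. ] foot [ 626.1 -286.2    0. ]
syrup cap [635.6 279.6 120. ]
lid scene chk [470.5 315.7 115. ]
```

Targets are measured: cup ≈ (467,315), ball bin centre (524,105), tray (430,-329). In the crop the can at top (187,220) is plain steel with a black knob on its lid, so it is the cup.

Next I move towards the cup, high up.

Call:
{"api": "drive_tool", "payload": {
  "steps": [
    [[2.55,-3.15,-0.1,0],[2.55,-3.15,-0.1,0],[2.55,-3.15,-0.1,0],[2.55,-3.15,-0.1,0],[2.55,-3.15,-0.1,0],[2.55,-3.15,-0.1,0],[2.55,-3.15,-0.1,0],[2.55,-3.15,-0.1,0]]
  ]
}}

```text
clock: 0.77
tool_pos: [295.6, -201.1, 230.4]
ee_rot: [-3.125, 0.002, 0.348]
wrist_force: [1.8, 0.1, -0.6]
finger_gap: 1.003
```

Call:
{"api": "drive_tool", "payload": {
  "steps": [
    [[2.54,-3.22,-0.1,0],[2.54,-3.22,-0.1,0],[2.54,-3.22,-0.1,0],[2.54,-3.22,-0.1,0],[2.54,-3.22,-0.1,0],[2.54,-3.22,-0.1,0],[2.54,-3.22,-0.1,0],[2.54,-3.22,-0.1,0]]
  ]
}}

```text
clock: 1.43
tool_pos: [394.7, 117.3, 240.7]
ee_rot: [-3.126, -0.0, 0.346]
wrist_force: [0.9, -1.1, 0.6]
finger_gap: 0.999
```

```bash
cat >> h.py <<'E'
from scipy.spatial.transform import Rotation as Ro
def rel(target):
    s=r.state(); R=Ro.from_euler('xyz',s["ee_rot"]).as_matrix()
    d=R.T@(np.array(target,float)-s["tool_pos"])
    print("t%.2f pos"%s["clock"],s["tool_pos"].round(1),"tool shift cm",(d/10).round(2),"rows",(np.linalg.norm(d)/41.5).round(2)); print("z",R[:,2].round(3),"x",R[:,0].round(3),"j",s["joints"].round(2),"gap",round(s["finger_gap"],3),"F",s["wrist_force"].round(1))
E
python3 -c "
from h import *
rel([467,315,119])"
```

```text
t1.43 pos [394.7 117.3 240.7] tool shift cm [ 13.5  -15.96  12.42] rows 5.86
z [-0.005  0.015 -1.   ] x [0.941 0.339 0.   ] j [ 0.14 -0.23  1.65  0.02  1.72  1.37] gap 0.999 F [ 0.9 -1.1  0.6]
```

Call:
{"api": "drive_tool", "payload": {
  "steps": [
    [[2.25,-2.66,0.5,0],[2.25,-2.66,0.5,0],[2.25,-2.66,0.5,0],[2.25,-2.66,0.5,0],[2.25,-2.66,0.5,0],[2.25,-2.66,0.5,0],[0,0,0.5,-7],[0,0,0.5,-7]]
  ]
}}

```text
clock: 2.1
tool_pos: [467.0, 333.9, 196.6]
ee_rot: [-3.126, -0.0, 0.608]
wrist_force: [0.4, -0.2, 0.4]
finger_gap: 1.001
```

Run:
```python
from h import *
rel([467,315,119])
im=r.read_camera("top");crop(im[:,:,::-1],140,170,260,260,6,"pics/t1.png")
im=r.read_camera("scene");crop(im[:,:,::-1],310,30,460,170,4,"pics/s1.png")
```

```text
t2.10 pos [467.  333.9 196.6] tool shift cm [-1.08  1.67  7.73] rows 1.92
z [-0.009  0.013 -1.   ] x [0.821 0.571 0.   ] j [0.51 0.15 1.37 0.02 1.62 1.48] gap 1.001 F [ 0.4 -0.2  0.4]
```

View pics/t1.png

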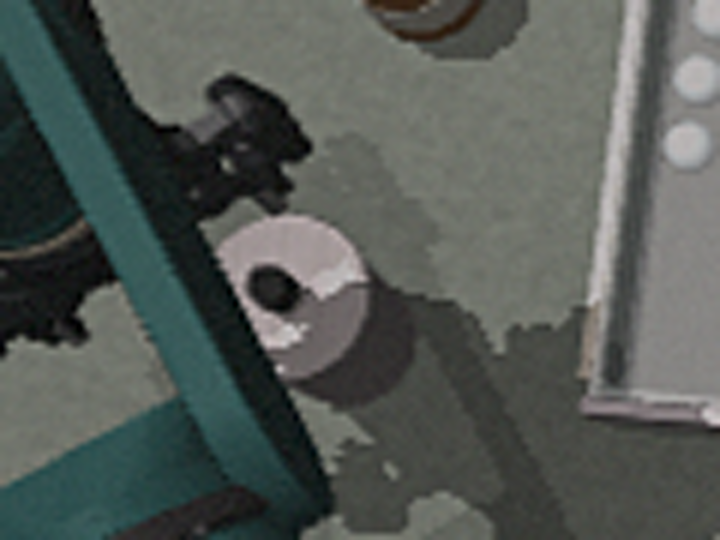

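View pics/s1.png

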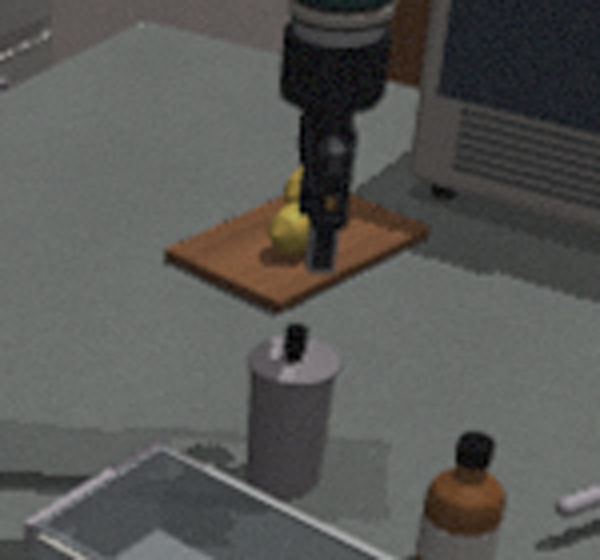

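The knob is at top crop (275,287), so pixel (185.8,217.8), and at scene crop (295,345). I'll triangulate it.

Run:
```python
from h import *
print(onz("top",185.6,217.6,140)); print(onz("scene",310+295/4,30+333/4,142),onz("scene",310+295/4,30+345/4,130))
rel([467,315,119])
```

```text
[465.08241841 310.37850872 140.        ]
[472.32301426 309.40093178 142.        ] [471.98201857 311.97424919 130.        ]
t2.20 pos [466.1 332.7 195.5] tool shift cm [-0.91  1.63  7.62] rows 1.89
z [-0.011  0.012 -1.   ] x [ 0.825  0.565 -0.002] j [0.51 0.15 1.37 0.02 1.62 1.48] gap 1.001 F [ 0.1 -0.5 -0.4]
```

Call:
{"api": "drive_tool", "payload": {
  "steps": [
    [[-0.5,0.9,0.5,0],[-0.5,0.8,1.5,0],[0,0,2.0,0],[0,0,1.5,0],[0,0,1.0,0],[0,0,0.5,0],[0,0,0,0],[0,0,0,0]]
  ]
}}

```text
clock: 2.87
tool_pos: [467.8, 305.7, 124.9]
ee_rot: [-3.129, -0.001, 0.577]
wrist_force: [-0.0, 0.8, 0.0]
finger_gap: 0.999
```

Run:
```python
from h import *
rel([468,313,119])
```

```text
t2.87 pos [467.8 305.7 124.9] tool shift cm [ 0.42 -0.59  0.6 ] rows 0.23
z [-0.006  0.011 -1.   ] x [0.838 0.545 0.001] j [0.47 0.15 1.51 0.01 1.48 1.46] gap 0.999 F [-0.   0.8  0. ]
```

Call:
{"api": "drive_tool", "payload": {
  "steps": [
    [[0.4,-0.5,0.2,0],[0,0,0.2,0],[0,0,0,0],[0,0,0,0],[0,0,0,0],[0,0,0,0],[0,0,0,0],[0,0,0,0]]
  ],
  "jaw": 1
}}

```text
clock: 3.53
tool_pos: [470.8, 314.3, 125.5]
ee_rot: [-3.13, -0.01, 0.576]
wrist_force: [0.5, -0.9, -1.5]
finger_gap: 0.184
```

Run:
```python
from h import *
rel([330,440,200])
im=r.read_camera("scene");crop(im[:,:,::-1],310,30,460,170,4,"pics/s2.png")
```

```text
t3.53 pos [470.8 314.3 125.5] tool shift cm [ -4.88 -18.3   -7.28] rows 4.89
z [ 0.002  0.015 -1.   ] x [0.839 0.545 0.01 ] j [0.48 0.16 1.5  0.01 1.47 1.47] gap 0.184 F [ 0.5 -0.9 -1.5]
```

View pics/s2.png

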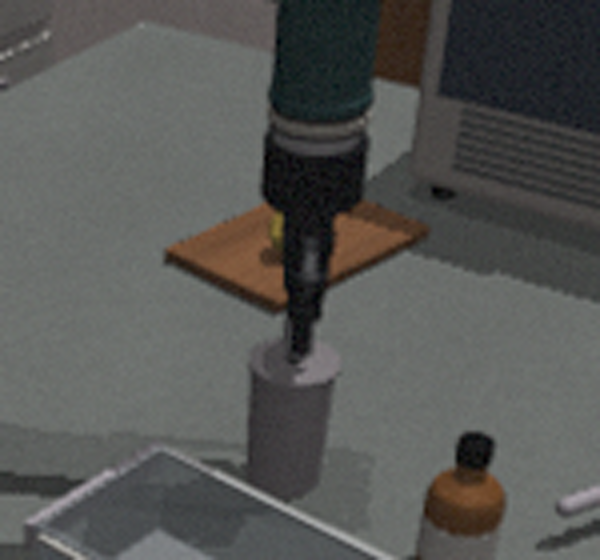

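The knob is gripped at gap 0.18. Lifting it straight up, then moving aside.

Call:
{"api": "drive_tool", "payload": {
  "steps": [
    [[0,0,-1.0,0],[0,0,-1.5,0],[0,0,-1.5,0],[-0.5,-1.5,-0.5,0],[-0.7,-3.0,0,0],[-0.7,-3.0,0,0],[-0.7,-3.0,0,0],[-0.7,-3.0,0,0]]
  ]
}}

```text
clock: 4.25
tool_pos: [371.6, 407.4, 177.5]
ee_rot: [-3.132, -0.011, 0.563]
wrist_force: [-0.3, 0.0, -1.0]
finger_gap: 0.183
```

Run:
```python
from h import *
rel([330,440,24])
im=r.read_camera("scene");cv2.imwrite("pics/s3.png",im[:,:,::-1])
```

```text
t4.25 pos [371.6 407.4 177.5] tool shift cm [-1.94 -4.83 15.37] rows 3.91
z [ 0.004  0.014 -1.   ] x [0.846 0.534 0.011] j [0.72 0.1  1.47 0.01 1.57 1.73] gap 0.183 F [-0.3  0.  -1. ]
```

View pics/s3.png

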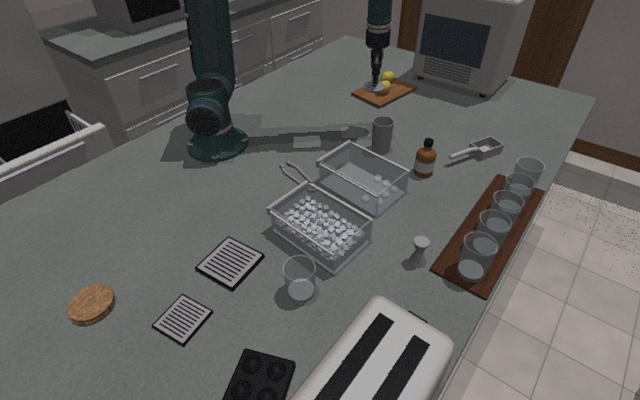

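Call:
{"api": "drive_tool", "payload": {
  "steps": [
    [[0,0,1.5,0],[0,0,3.0,0],[0,0,3.0,0],[0,0,3.0,0],[0,0,1.5,0],[0,0,0.5,0],[0,0,0,0],[0,0,0,0]]
  ]
}}

```text
clock: 4.97
tool_pos: [367.1, 420.0, 57.4]
ee_rot: [-3.124, -0.022, 0.578]
wrist_force: [0.1, -0.3, -0.4]
finger_gap: 0.182
```

Run:
```python
from h import *
rel([330,440,22])
```

```text
t4.97 pos [367.1 420.   57.4] tool shift cm [-2.09 -3.64  3.56] rows 1.33
z [ 0.009  0.027 -1.   ] x [0.837 0.546 0.022] j [0.74 0.18 1.62 0.01 1.32 1.73] gap 0.182 F [ 0.1 -0.3 -0.4]
```

Call:
{"api": "drive_tool", "payload": {
  "steps": [
    [[0,0,1.0,0],[0,0,1.0,0],[0,0,0.7,0],[0,0,0.3,0],[0,0,0.3,0],[0,0,0.2,0],[0,0,0,0],[0,0,0,0]]
  ]
}}

```text
clock: 5.63
tool_pos: [371.0, 423.6, 25.0]
ee_rot: [-3.122, -0.033, 0.577]
wrist_force: [0.5, 0.6, -0.6]
finger_gap: 0.181
```

Call:
{"api": "drive_tool", "payload": {
  "steps": [
    [[0,0,0.2,0],[0,0,0.2,0],[0,0,0.2,0],[0,0,0,0],[0,0,0,0],[0,0,0,0],[0,0,0,0],[0,0,0,0]]
  ]
}}

```text
clock: 6.3
tool_pos: [372.4, 425.0, 21.4]
ee_rot: [-3.121, -0.037, 0.577]
wrist_force: [0.3, -0.2, 0.6]
finger_gap: 0.184
```

Call:
{"api": "drive_tool", "payload": {
  "steps": [
    [[0,0,0.1,0],[0,0,0,0],[0,0,0,0],[0,0,0,0],[0,0,0,0],[0,0,0,0],[0,0,0,0],[0,0,0,0]]
  ],
  "jaw": -1
}}

```text
clock: 6.97
tool_pos: [372.5, 425.2, 20.0]
ee_rot: [-3.121, -0.038, 0.577]
wrist_force: [-0.2, 0.1, -0.3]
finger_gap: 1.002
```

Call:
{"api": "drive_tool", "payload": {
  "steps": [
    [[0,0,-1,0],[0,0,-2,0],[0,0,-3,0],[0,0,-4,0],[0,0,-4,0],[0,0,-4,0],[0,0,-4,0],[0,0,-4,0]]
  ]
}}

```text
clock: 7.63
tool_pos: [362.4, 410.8, 280.2]
ee_rot: [-3.126, -0.012, 0.577]
wrist_force: [0.9, 0.8, 0.2]
finger_gap: 1.0
```

Run:
```python
from h import *
rel([300,200,300])
im=r.read_camera("scene");crop(im[:,:,::-1],300,0,460,200,3,"pics/s4.png")
im=r.read_camera("top");cv2.imwrite("pics/t4.png",im[:,:,::-1])
```

```text
t7.63 pos [362.4 410.8 280.2] tool shift cm [-16.72  14.22  -2.41] rows 5.32
z [ 0.001  0.02  -1.   ] x [0.838 0.546 0.012] j [0.74 0.07 1.3  0.01 1.76 1.73] gap 1.0 F [0.9 0.8 0.2]
```

View pics/s4.png

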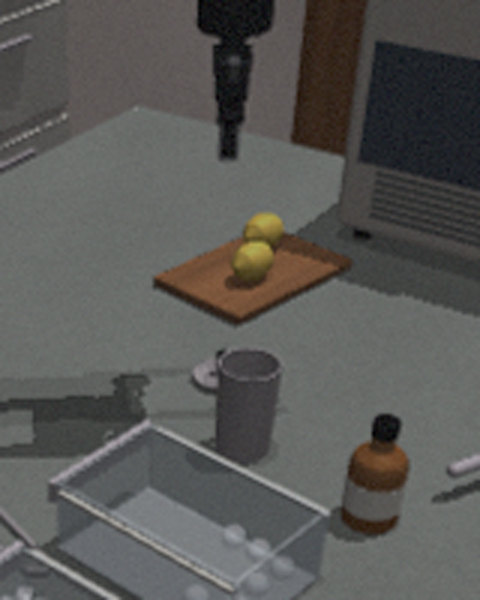

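View pics/t4.png

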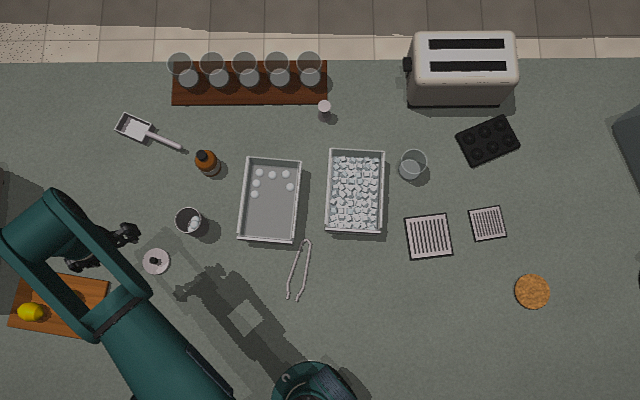

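Run:
```python
from h import *
for p in ((415,85),(490,105)): print(onz("scene",*p,0))
print(onz("top",155,262,11), onz("top",189,219.5,110))
```

```text
[331.93923629 820.35749281   0.        ]
[654.24074457 836.87307082   0.        ]
[366.24601042 424.48864469  11.        ] [465.60614865 309.81041397 110.        ]
```

The lid lies flat, knob up, at about (366,424). My only turn is about tool z, so to tip the cup I need the tool axis closer to horizontal. I'll push beyond the reach limit in clear space and see whether the tool tilts.

Call:
{"api": "drive_tool", "payload": {
  "steps": [
    [[3.5,1,0,-4],[4,0,0,-4],[4,0,0,0],[4,0,0,0],[4,0,0,0],[4,0,0,0],[4,0,0,0],[4,0,0,0]]
  ]
}}

```text
clock: 8.4
tool_pos: [588.3, 585.2, 289.5]
ee_rot: [-3.126, -0.053, 0.725]
wrist_force: [6.0, 5.6, 8.0]
finger_gap: 1.001
```

Run:
```python
from h import *
rel([467,312,300])
```

```text
t8.40 pos [588.3 585.2 289.5] tool shift cm [-27.1   12.36  -2.69] rows 7.21
z [ 0.029  0.047 -0.998] x [0.747 0.662 0.053] j [0.71 0.8  0.27 0.02 2.01 1.56] gap 1.001 F [6.  5.6 8. ]
```

Call:
{"api": "drive_tool", "payload": {
  "steps": [
    [[4,0,0,0],[4,0,0,0],[4,0,0,0],[4,0,0,0],[4,0,0,0],[4,0,0,0],[4,0,0,0],[4,0,0,0]]
  ]
}}

```text
clock: 9.07
tool_pos: [673.5, 646.9, 194.3]
ee_rot: [-3.114, -0.221, 0.72]
wrist_force: [0.2, -0.3, -0.2]
finger_gap: 1.0
```

Run:
```python
from h import *
rel([467,312,300])
```

```text
t9.07 pos [673.5 646.9 194.3] tool shift cm [-34.37  11.05 -18.88] rows 9.82
z [ 0.147  0.165 -0.975] x [0.733 0.643 0.22 ] j [0.69 0.92 0.28 0.03 1.72 1.55] gap 1.0 F [ 0.2 -0.3 -0.2]
```

It tilts outward, 0.22 rad so far. I'll keep going, outward and upward.

Call:
{"api": "drive_tool", "payload": {
  "steps": [
    [[3.5,0,-2,0],[3.5,0,-2,0],[3.5,0,-2,0],[3.5,0,-2,0],[3.5,0,-2,0],[3.5,0,-2,0],[3.5,0,-2,0],[3.5,0,-2,0]]
  ]
}}

```text
clock: 9.73
tool_pos: [687.2, 642.0, 332.4]
ee_rot: [-3.105, -0.431, 0.713]
wrist_force: [-0.1, 1.0, 0.8]
finger_gap: 0.996
```

Run:
```python
from h import *
rel([467,312,300])
```

```text
t9.73 pos [687.2 642.  332.4] tool shift cm [-36.09  10.07 -13.42] rows 9.59
z [ 0.292  0.301 -0.908] x [0.687 0.594 0.418] j [0.67 0.79 0.27 0.05 1.65 1.54] gap 0.996 F [-0.1  1.   0.8]
```

Call:
{"api": "drive_tool", "payload": {
  "steps": [
    [[4,0,0,0],[4,0,0,0],[4,0,0,0],[4,0,0,0],[4,0,0,0],[4,0,0,0],[4,0,0,0],[4,0,0,0]]
  ]
}}

```text
clock: 10.4
tool_pos: [734.6, 673.3, 400.2]
ee_rot: [-3.094, -0.688, 0.702]
wrist_force: [-0.0, 0.1, -0.3]
finger_gap: 0.995
```

Run:
```python
from h import *
rel([467,312,300])
```

```text
t10.40 pos [734.6 673.3 400.2] tool shift cm [-40.16   9.35 -20.52] rows 11.1
z [ 0.454  0.446 -0.772] x [0.59  0.499 0.635] j [0.66 0.76 0.27 0.07 1.43 1.53] gap 0.995 F [-0.   0.1 -0.3]
```

Call:
{"api": "drive_tool", "payload": {
  "steps": [
    [[4,0,0.5,0],[4,0,0.5,0],[4,0,0.5,0],[4,0,0.5,0],[4,0,0.5,0],[4,0,0.5,0],[4,0,0.5,0],[4,0,0.5,0]]
  ]
}}

```text
clock: 11.07
tool_pos: [766.0, 692.0, 485.5]
ee_rot: [-3.078, -0.931, 0.684]
wrist_force: [0.7, -0.4, 0.1]
finger_gap: 1.003
```

Call:
{"api": "drive_tool", "payload": {
  "steps": [
    [[4,0,1,0],[4,0,1,0],[4,0,1,0],[4,0,1,0],[4,0,1,0],[4,0,1,0],[4,0,1,0],[4,0,1,0]]
  ]
}}

```text
clock: 11.73
tool_pos: [781.1, 697.1, 580.3]
ee_rot: [-3.044, -1.158, 0.648]
wrist_force: [0.0, -0.6, 0.3]
finger_gap: 1.001
```

Run:
```python
from h import *
rel([467,312,300])
```

```text
t11.73 pos [781.1 697.1 580.3] tool shift cm [-45.05   8.47 -33.97] rows 13.75
z [ 0.668  0.628 -0.399] x [0.32  0.242 0.916] j [0.64 0.68 0.27 0.12 1.03 1.51] gap 1.001 F [ 0.  -0.6  0.3]
```

Call:
{"api": "drive_tool", "payload": {
  "steps": [
    [[4,0,1,0],[4,0,1,0],[4,0,1,0],[4,0,1,0],[4,0,1,0],[3,0,1,0],[0,0,0,0],[0,0,0,0]]
  ]
}}

```text
clock: 12.4
tool_pos: [770.3, 680.9, 674.5]
ee_rot: [-2.987, -1.317, 0.589]
wrist_force: [0.1, -0.3, -0.4]
finger_gap: 1.0
```

Run:
```python
from h import *
rel([467,312,300])
s=r.state();R=Ro.from_euler('xyz',s["ee_rot"]).as_matrix();print(R, s["ee_rot"])
```

```text
t12.40 pos [770.3 680.9 674.5] tool shift cm [-47.74   8.3  -36.54] rows 14.62
z [ 0.71   0.659 -0.248] x [0.209 0.14  0.968] j [0.63 0.62 0.27 0.14 0.94 1.5 ] gap 1.0 F [ 0.1 -0.3 -0.4]
[[ 0.20905492  0.67279917  0.70967409]
 [ 0.13974106 -0.73881484  0.659261  ]
 [ 0.967868   -0.03865115 -0.24847055]] [-2.9872732  -1.31660914  0.58923057]
```

The tool is now about 76° from vertical, so a turn about tool z will tip the cup. I'll remeasure the open cup, then go above it.

Run:
```python
from h import *
rel([487,332,230])
im=r.read_camera("top")[:,:,::-1];crop(im,150,180,230,250,8,"pics/t5.png")
im=r.read_camera("scene")[:,:,::-1];crop(im,350,100,420,170,8,"pics/s5.png")
```

```text
t12.40 pos [770.3 680.9 674.5] tool shift cm [-53.82   8.44 -32.06] rows 15.23
z [ 0.71   0.659 -0.248] x [0.209 0.14  0.968] j [0.63 0.62 0.27 0.14 0.94 1.5 ] gap 1.0 F [ 0.1 -0.3 -0.4]
```

View pics/t5.png

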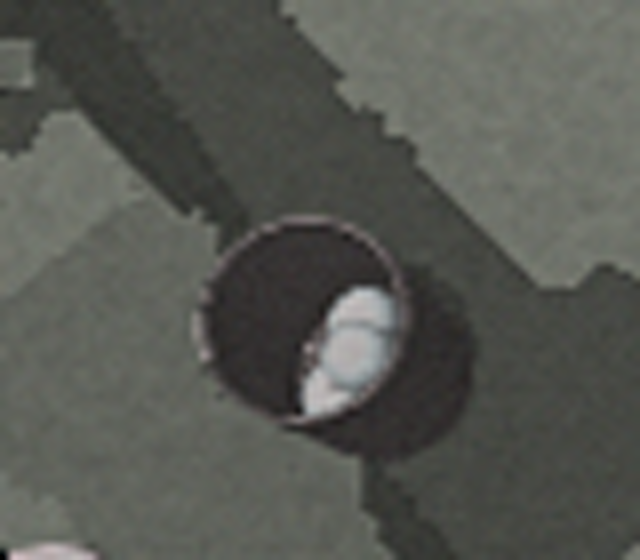

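View pics/s5.png

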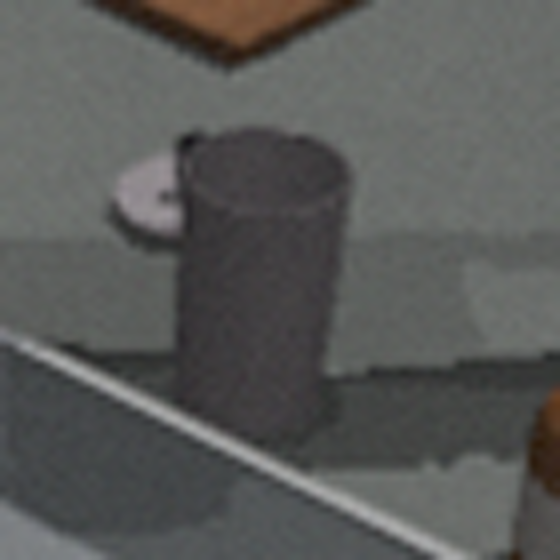

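Cup rim centre: top (187.8,220.0), scene (383.4,121.3). The balls are inside.

Call:
{"api": "drive_tool", "payload": {
  "steps": [
    [[-3.5,0.55,-2.1,-2.3],[-3.5,0.55,-2.1,0],[-3.5,0.55,-2.1,0],[-3.5,0.55,-2.1,0],[-3.5,0.55,-2.1,0],[-3.5,0.55,-2.1,0],[-3.5,0.55,-2.1,0],[-3.5,0.55,-2.1,0]]
  ]
}}

```text
clock: 13.17
tool_pos: [643.2, 513.6, 449.1]
ee_rot: [-3.091, -1.315, 0.699]
wrist_force: [0.3, 0.7, 0.5]
finger_gap: 1.0
```

Run:
```python
from h import *
print(onz("top",187.75,220,110),onz("scene",383.4,121.25,110))
rel([487,333,230])
```

```text
[464.31792643 312.98515581 110.        ] [470.85117865 315.04497161 110.        ]
t13.17 pos [643.2 513.6 449.1] tool shift cm [-27.16   2.9  -17.44] rows 7.81
z [ 0.707  0.66  -0.252] x [0.193 0.163 0.968] j [0.52 0.   1.51 0.63 0.39 0.93] gap 1.0 F [0.3 0.7 0.5]
```

Call:
{"api": "drive_tool", "payload": {
  "steps": [
    [[-3.4,0.4,-2.1,0],[-3.4,0.4,-2.1,0],[-3.4,0.4,-2.1,0],[-3.4,0.4,-2.1,0],[-3.4,0.4,-2.1,0],[-3.4,0.4,-2.1,0],[-3.4,0.3,-2.1,0],[0,0,0,0]]
  ]
}}

```text
clock: 13.83
tool_pos: [499.1, 350.7, 228.7]
ee_rot: [-3.067, -1.286, 0.67]
wrist_force: [-1.0, -0.4, -3.4]
finger_gap: 0.998
```

Run:
```python
from h import *
rel([487,332.5,190])
im=r.read_camera("top")[:,:,::-1];cv2.imwrite("pics/t6.png",im)
im=r.read_camera("scene")[:,:,::-1];crop(im,250,0,450,200,3,"pics/s6.png")
```

```text
t13.83 pos [499.1 350.7 228.7] tool shift cm [-4.29  0.6  -0.96] rows 1.07
z [ 0.704  0.653 -0.28 ] x [0.22  0.174 0.96 ] j [ 0.29 -0.32  2.22  1.61  0.44 -0.16] gap 0.998 F [-1.  -0.4 -3.4]
```

View pics/t6.png

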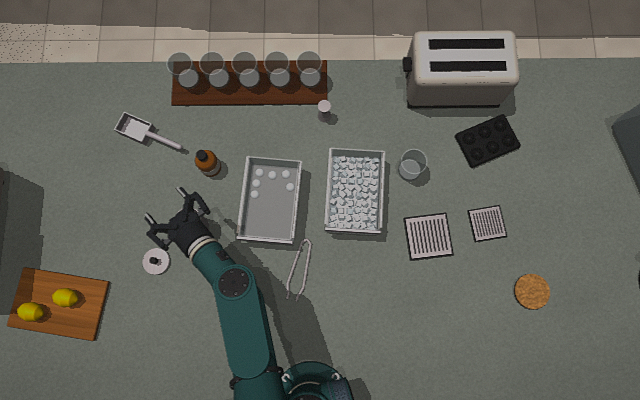

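View pics/s6.png

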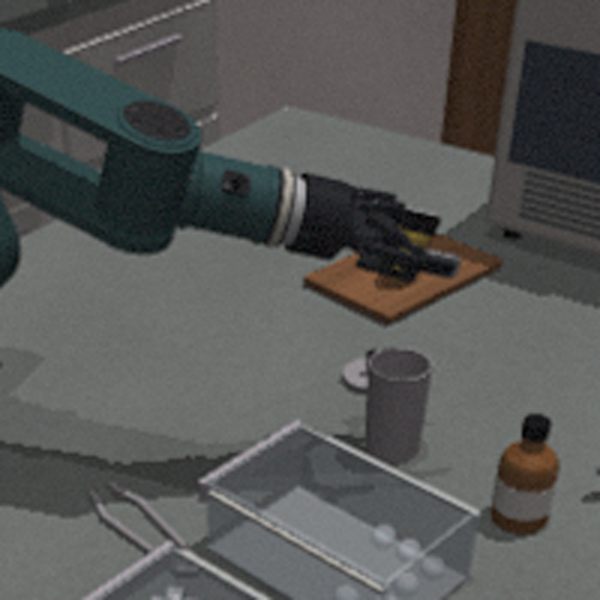

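The gripper straddles the cup side-on and is nearly level. Centring it and descending in steps.

Call:
{"api": "drive_tool", "payload": {
  "steps": [
    [[-1.5,0.2,-0.3,0],[-1.5,0.2,-0.3,0],[-1.3,0.2,-0.4,0],[0,0,0,0],[0,0,0,0],[0,0,0,0],[0,0,0,0],[0,0,0,0]]
  ]
}}

```text
clock: 14.6
tool_pos: [507.7, 341.7, 231.9]
ee_rot: [3.137, -1.338, 0.751]
wrist_force: [0.4, 0.3, -0.4]
finger_gap: 1.0
```

Run:
```python
from h import *
rel([487,332.5,62])
im=r.read_camera("top")[:,:,::-1];crop(im,140,160,300,270,5,"pics/t7.png")
s=r.state();R=Ro.from_euler('xyz',s["ee_rot"]).as_matrix()
for k in (19,28,0):
  p=s["tool_pos"]-k*R[:,2];print(p.round(1),proj("top",p).round(1))
```

```text
t14.60 pos [507.7 341.7 231.9] tool shift cm [-17.02  -0.75   1.83] rows 4.13
z [ 0.715  0.66  -0.23 ] x [0.169 0.157 0.973] j [ 0.24 -0.3   2.24  1.77  0.5  -0.35] gap 1.0 F [ 0.4  0.3 -0.4]
[494.1 329.1 236.6] [167.1 198.1]
[487.7 323.2 238.7] [169.2 200.6]
[507.7 341.7 232.3] [162.7 193. ]
```

View pics/t7.png

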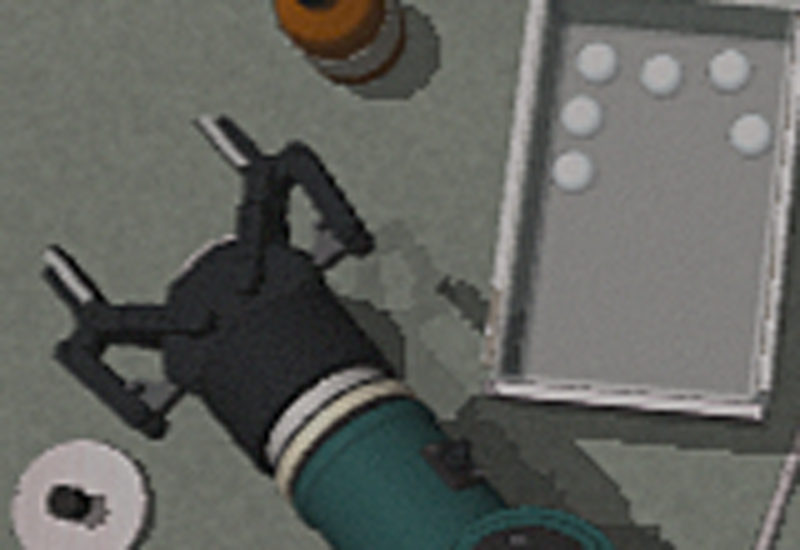

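Call:
{"api": "drive_tool", "payload": {
  "steps": [
    [[-1.5,0,0,0],[-2,0,0.2,0],[-2,-0.2,0.2,0],[-2,-0.2,0.2,0],[-1,-0.2,0,0],[0,0,0,0],[0,0,0,0],[0,0,0,0]]
  ]
}}

```text
clock: 15.32
tool_pos: [497.7, 338.8, 155.0]
ee_rot: [3.101, -1.351, 0.786]
wrist_force: [0.4, -0.6, 0.3]
finger_gap: 1.0
```

Run:
```python
from h import *
rel([487,332.5,62])
s=r.state();R=Ro.from_euler('xyz',s["ee_rot"]).as_matrix();p=s["tool_pos"]-28*R[:,2];print(p, R[:,1])
```

```text
t15.32 pos [497.7 338.8 155. ] tool shift cm [-9.34 -0.34  0.84] rows 2.26
z [ 0.718  0.662 -0.218] x [0.154 0.154 0.976] j [ 0.24 -0.14  2.33  2.17  0.6  -0.82] gap 1.0 F [ 0.4 -0.6  0.3]
[477.57092144 320.28920746 161.08846013] [ 0.67919118 -0.73390895  0.0087746 ]
```

Call:
{"api": "drive_tool", "payload": {
  "steps": [
    [[-1.5,-0.1,0.1,0],[-2,-0.1,0.2,0],[-2,-0.1,0.2,0],[-1.5,0,0.2,0],[-1,0,0.1,0],[-0.5,0,0,0],[0,0,0,0],[0,0,0,0]]
  ]
}}

```text
clock: 15.98
tool_pos: [497.5, 336.3, 84.7]
ee_rot: [3.029, -1.377, 0.859]
wrist_force: [0.2, 0.2, 0.0]
finger_gap: 0.995
```

Run:
```python
from h import *
rel([487,332.5,62])
s=r.state();R=Ro.from_euler('xyz',s["ee_rot"]).as_matrix();p=s["tool_pos"]-28*R[:,2];print(p, R[:,1])
im=r.read_camera("top")[:,:,::-1];crop(im,140,160,300,270,5,"pics/t8.png")
im=r.read_camera("scene")[:,:,::-1];crop(im,290,60,430,180,5,"pics/s8.png")
```

```text
t15.98 pos [497.5 336.3  84.7] tool shift cm [-2.41 -0.48 -0.57] rows 0.61
z [ 0.722  0.665 -0.192] x [0.126 0.146 0.981] j [ 0.23  0.11  2.36  2.42  0.81 -1.16] gap 0.995 F [0.2 0.2 0. ]
[477.25600993 317.6850051   90.03255833] [ 0.68026348 -0.73264476  0.0217544 ]
```

View pics/t8.png

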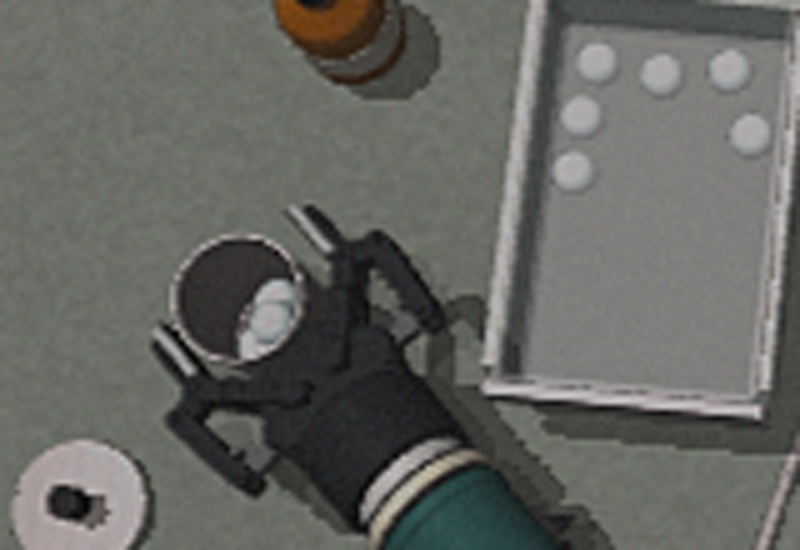

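View pics/s8.png

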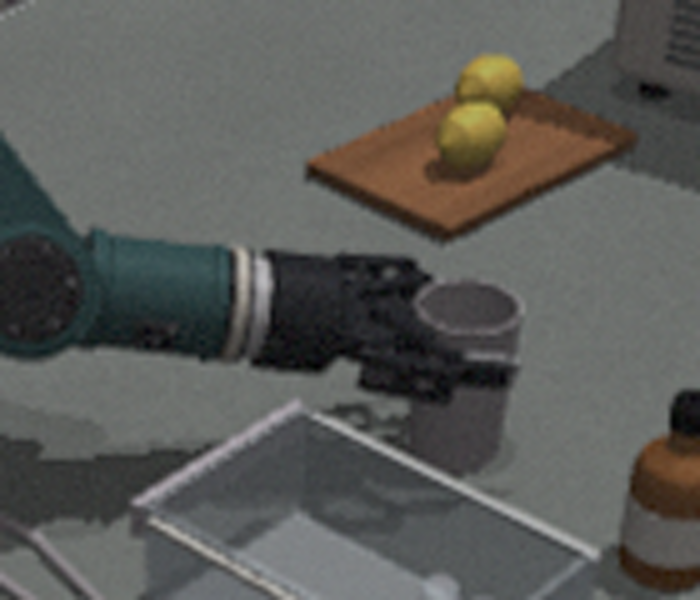

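The pads straddle the cup, mid-pads at top crop (245,291) and rim centre at (238,300). I'll go slightly lower and back, then close.

Call:
{"api": "drive_tool", "payload": {
  "steps": [
    [[-0.7,-0.2,-0.3,0],[-0.7,-0.2,-0.4,0],[0,0,0,0],[0,0,0,0],[0,0,0,0],[0,0,0,0],[0,0,0,0],[0,0,0,0]]
  ]
}}

```text
clock: 16.75
tool_pos: [488.4, 332.8, 75.8]
ee_rot: [3.003, -1.384, 0.885]
wrist_force: [-0.2, 0.0, 0.5]
finger_gap: 0.998
```

Run:
```python
from h import *
rel([487,332.5,62])
s=r.state();R=Ro.from_euler('xyz',s["ee_rot"]).as_matrix();p=s["tool_pos"]-28*R[:,2];print(p, R[:,1])
```

```text
t16.75 pos [488.4 332.8  75.8] tool shift cm [-1.38 -0.11  0.14] rows 0.33
z [ 0.723  0.666 -0.184] x [0.118 0.144 0.983] j [ 0.23  0.13  2.38  2.44  0.86 -1.2 ] gap 0.998 F [-0.2  0.   0.5]
[468.11363221 314.14996272  80.97850517] [ 0.68044554 -0.73235001  0.02563835]
```

Call:
{"api": "drive_tool", "payload": {
  "steps": [
    [[0,0,0,0],[0,0,0,0],[0,0,0,0],[0,0,0,0],[0,0,0,0],[0,0,0,0],[0,0,0,0],[0,0,0,0]]
  ],
  "jaw": 1
}}

```text
clock: 17.42
tool_pos: [488.4, 333.0, 76.3]
ee_rot: [2.998, -1.385, 0.89]
wrist_force: [-1.0, -0.4, 0.6]
finger_gap: 0.785
```

Call:
{"api": "drive_tool", "payload": {
  "steps": [
    [[0.5,0,0,0],[1,0,0,0],[1.5,0,0,0],[2,0,0,0],[2,0,0,0],[1.5,0,0,0],[0,0,0,0],[0,0,0,0]]
  ]
}}

```text
clock: 18.08
tool_pos: [494.9, 343.1, 151.2]
ee_rot: [3.039, -1.358, 0.845]
wrist_force: [0.3, 0.2, -3.8]
finger_gap: 0.78
```

Run:
```python
from h import *
rel([487,332.5,62])
s=r.state();R=Ro.from_euler('xyz',s["ee_rot"]).as_matrix();p=s["tool_pos"]-25*R[:,2];print(p, R[:,1])
im=r.read_camera("top")[:,:,::-1];crop(im,140,150,300,260,5,"pics/t9.png")
im=r.read_camera("scene")[:,:,::-1];crop(im,260,30,430,180,4,"pics/s9.png")
```

```text
t18.08 pos [494.9 343.1 151.2] tool shift cm [-9.    0.05  0.6 ] rows 2.17
z [ 0.722  0.659 -0.21 ] x [0.14  0.158 0.977] j [ 0.26 -0.13  2.33  2.23  0.6  -0.89] gap 0.78 F [ 0.3  0.2 -3.8]
[476.88260459 326.6198347  156.48044444] [ 0.67744482 -0.73525324  0.02170704]
```

View pics/t9.png

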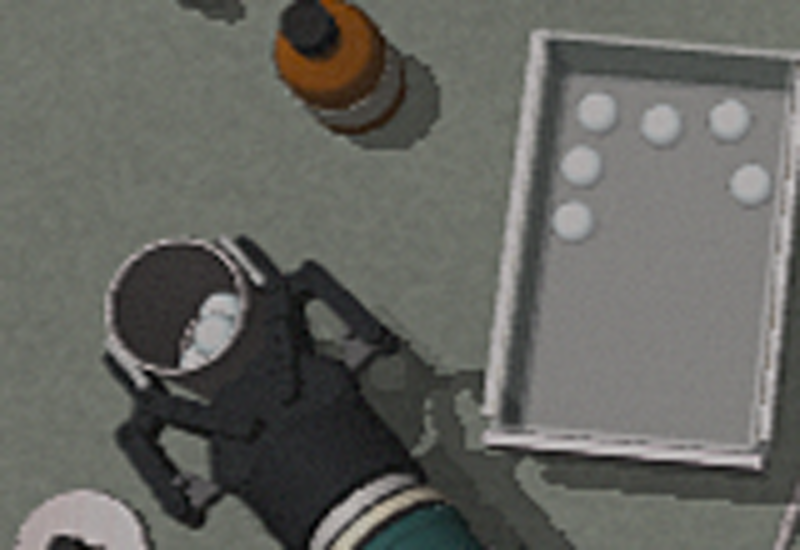

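View pics/s9.png

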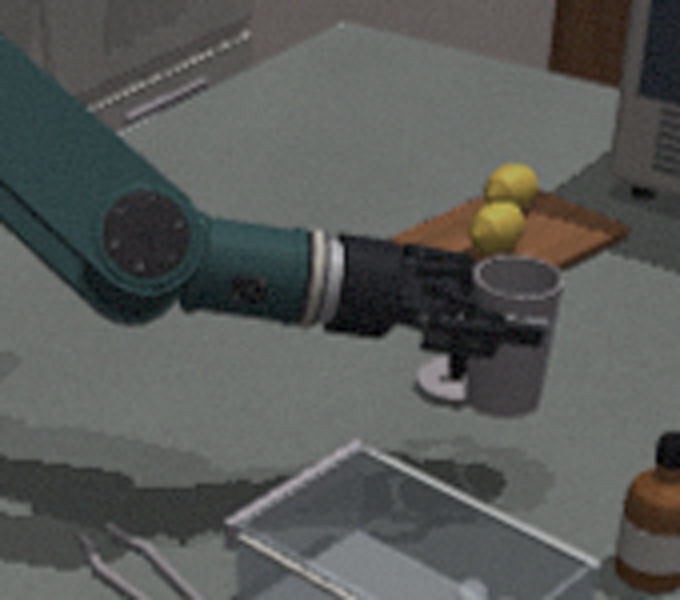

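Cup held upright with the balls in it. Lifting more and moving to the ball bin's left edge.

Run:
```python
from h import *
rel([495,340,200]); rel([538,194.5,200])
```

```text
t18.18 pos [494.8 343.1 150.3] tool shift cm [ 4.81  0.34 -1.24] rows 1.2
z [ 0.722  0.659 -0.211] x [0.142 0.157 0.977] j [ 0.26 -0.12  2.34  2.23  0.6  -0.89] gap 0.78 F [-0.4  0.4 -4. ]
t18.18 pos [494.8 343.1 150.3] tool shift cm [ 3.13 13.95 -7.73] rows 3.92
z [ 0.722  0.659 -0.211] x [0.142 0.157 0.977] j [ 0.26 -0.12  2.34  2.23  0.6  -0.89] gap 0.78 F [-0.4  0.4 -4. ]
```

Call:
{"api": "drive_tool", "payload": {
  "steps": [
    [[1.2,0,-0.4,0],[1.5,0.5,-0.6,0],[1.2,1.2,-0.8,0],[0,1.8,-1.0,0],[0,2.0,-1.0,0],[0,2.0,-1.0,0],[0,2.0,-1.0,0],[0,1.5,-0.8,0]]
  ]
}}

```text
clock: 18.85
tool_pos: [519.2, 223.9, 184.9]
ee_rot: [3.127, -1.327, 0.772]
wrist_force: [0.7, 0.8, -2.9]
finger_gap: 0.78
```

Run:
```python
from h import *
rel([538,194.5,200])
```

```text
t18.85 pos [519.2 223.9 184.9] tool shift cm [ 1.3   3.44 -1.  ] rows 0.92
z [ 0.705  0.667 -0.241] x [0.173 0.168 0.97 ] j [-0.17 -0.24  2.31  1.65  0.89 -0.44] gap 0.78 F [ 0.7  0.8 -2.9]
```

Call:
{"api": "drive_tool", "payload": {
  "steps": [
    [[0.5,1.0,-0.4,0],[0.3,1.0,-0.3,0],[0.2,0.6,-0.2,3],[0,0,0,6],[0,0,0,7],[0,0,0,7],[0,0,0,7],[0,0,0,7]]
  ]
}}

```text
clock: 19.52
tool_pos: [529.9, 193.9, 179.0]
ee_rot: [-1.981, -0.856, -0.495]
wrist_force: [0.6, 0.6, -3.3]
finger_gap: 0.778
```

```bash
cat >> h.py <<'E'
def cup(a0=None):
    # grip point 25 behind TCP; cup axis fixed in tool frame, saved at grasp
    s=r.state();R=Ro.from_euler('xyz',s["ee_rot"]).as_matrix()
    R0=Ro.from_euler('xyz',[2.998,-1.385,0.89]).as_matrix()
    u=R@R0.T@np.array([0,0,1.]); P=s["tool_pos"]-26*R[:,2]
    print("t%.2f"%s["clock"],"P",P.round(1),"axis",u.round(2),"elev deg",np.degrees(np.arcsin(u[2])).round(1),"mouth",(P+29*u).round(1),"foot",(P-81*u).round(1),"j",s["joints"].round(2),"toolz",R[:,2].round(2),"gap",round(s["finger_gap"],3))
    print("toolx",R[:,0].round(2),"tooly",R[:,1].round(2)); return P,u,R
E
python3 -c "
from h import *
cup();rel([538,194.5,160])"
```

```text
t19.52 P [511.6 176.7 185.8] axis [ 0.45 -0.45  0.77] elev deg 50.7 mouth [524.7 163.7 208.3] foot [475.2 212.8 123.1] j [-0.26 -0.21  2.28  1.59  0.96  0.24] toolz [ 0.7   0.66 -0.26] gap 0.778
toolx [ 0.58 -0.31  0.76] tooly [ 0.42 -0.68 -0.6 ]
t19.52 pos [529.9 193.9 179. ] tool shift cm [-0.98  1.44  1.11] rows 0.5
z [ 0.701  0.664 -0.262] x [ 0.577 -0.312  0.755] j [-0.26 -0.21  2.28  1.59  0.96  0.24] gap 0.778 F [ 0.6  0.6 -3.3]
```

Call:
{"api": "drive_tool", "payload": {
  "steps": [
    [[-0.4,0.3,0.1,7],[-0.3,0.4,0.1,7],[-0.3,0.4,0.1,7],[0,0,0,7],[0,0,0,7],[0,0,0,4],[0,0,0,3],[0,0,0,3]]
  ]
}}

```text
clock: 20.18
tool_pos: [521.9, 194.1, 144.3]
ee_rot: [-1.857, -0.073, -0.779]
wrist_force: [0.6, -0.3, -2.0]
finger_gap: 0.78
```

Run:
```python
from h import *
cup()
im=r.read_camera("top")[:,:,::-1];crop(im,150,130,310,250,5,"pics/t10.png")
```

```text
t20.18 P [504.  176.8 151.6] axis [ 0.57 -0.82  0.1 ] elev deg 5.6 mouth [520.5 153.1 154.4] foot [458.1 243.  143.7] j [-0.27 -0.15  2.31  1.61  0.97  0.97] toolz [ 0.69  0.67 -0.28] gap 0.78
toolx [ 0.71 -0.7   0.07] tooly [-0.15 -0.25 -0.96]
```

View pics/t10.png

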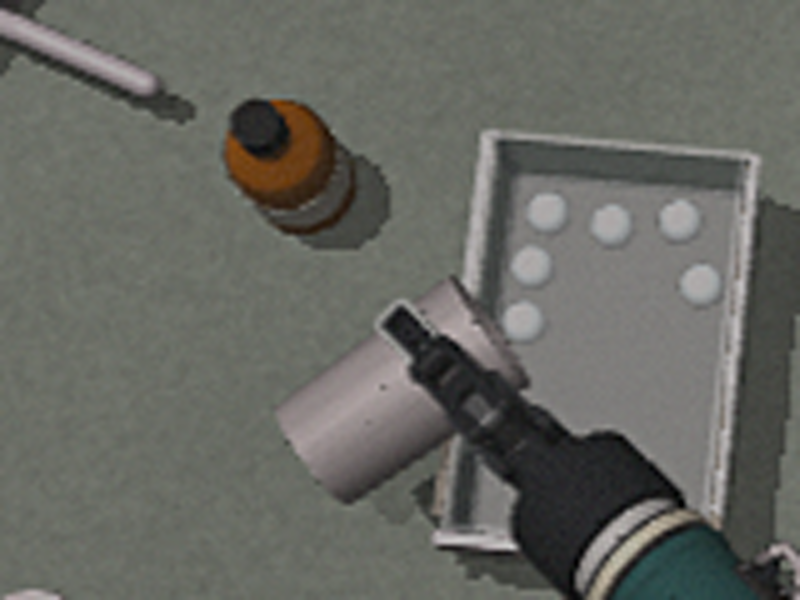

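The mouth is just past the bin's left wall. I'll move it about 20 mm further in and slightly up before passing level.

Call:
{"api": "drive_tool", "payload": {
  "steps": [
    [[0.9,-0.4,-0.4,0],[1.0,-0.5,-0.4,0],[0,0,0,0],[0,0,0,2],[0,0,0,3],[0,0,0,3],[0,0,0,3],[0,0,0,3]]
  ]
}}

```text
clock: 20.9
tool_pos: [529.7, 175.5, 149.9]
ee_rot: [-1.87, 0.173, -0.85]
wrist_force: [-0.4, -0.4, -2.9]
finger_gap: 0.781
```

Run:
```python
from h import *
cup()
im=r.read_camera("top")[:,:,::-1];crop(im,150,130,310,250,5,"pics/t11.png")
```

```text
t20.90 P [511.9 158.1 157.4] axis [ 0.51 -0.85 -0.14] elev deg -8.1 mouth [526.5 133.4 153.4] foot [470.9 227.  168.8] j [-0.32 -0.14  2.28  1.56  1.02  1.26] toolz [ 0.68  0.67 -0.29] gap 0.781
toolx [ 0.65 -0.74 -0.17] tooly [-0.33 -0.07 -0.94]
```

View pics/t11.png

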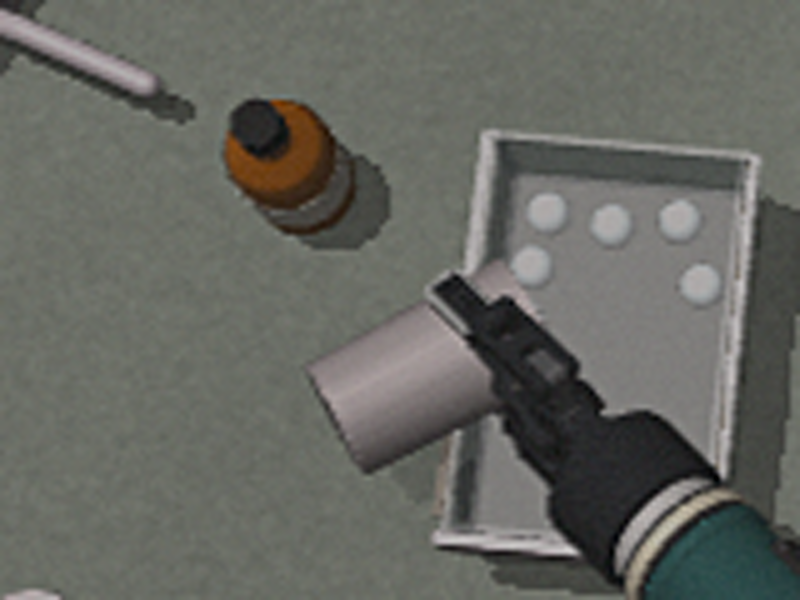

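Well placed, elevation -8° and the mouth over the bin. I'll tip on slowly.

Call:
{"api": "drive_tool", "payload": {
  "steps": [
    [[0,0,0,2],[0,0,0,2],[0,0,0,2],[0,0,0,2],[0,0,0,2],[0,0,0,2],[0,0,0,2],[0,0,0,2]]
  ]
}}

```text
clock: 21.62
tool_pos: [528.7, 174.8, 147.2]
ee_rot: [-1.901, 0.44, -0.939]
wrist_force: [-0.0, -0.4, -2.8]
finger_gap: 0.782
```

Run:
```python
from h import *
cup()
im=r.read_camera("top")[:,:,::-1];crop(im,150,130,310,250,5,"pics/t12.png")
```

```text
t21.62 P [511.  157.4 154.8] axis [ 0.39 -0.84 -0.39] elev deg -22.8 mouth [522.2 133.1 143.5] foot [479.7 225.1 186.2] j [-0.32 -0.14  2.28  1.56  1.02  1.54] toolz [ 0.68  0.67 -0.29] gap 0.782
toolx [ 0.53 -0.73 -0.43] tooly [-0.5   0.13 -0.86]
```

View pics/t12.png

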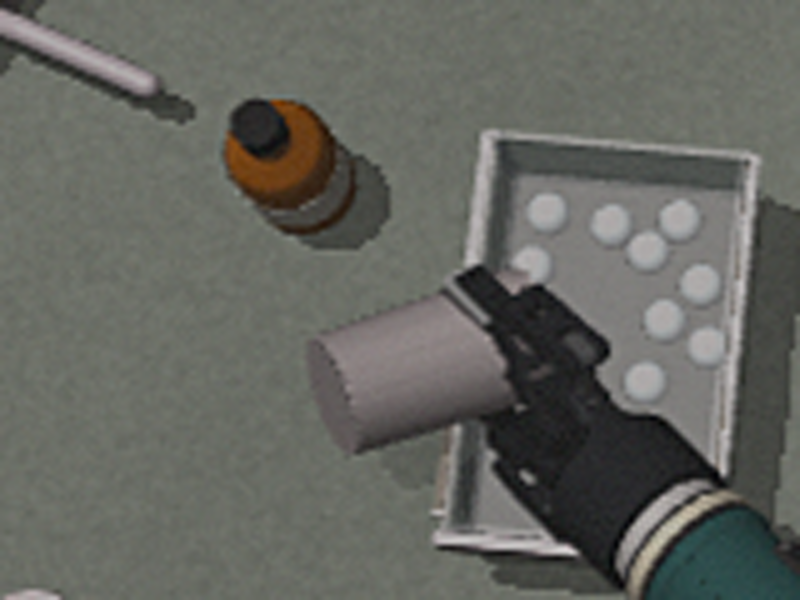

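Four new balls lie in the bin, at crop (648,250), (665,320), (708,347) and (645,382). I'll lift, turn the cup back upright, and check inside it on the way.

Call:
{"api": "drive_tool", "payload": {
  "steps": [
    [[-0.8,-1.7,-0.6,0],[-0.8,-1.7,-0.6,0],[-0.4,-1.0,-0.3,-5],[0,0,0,-7],[0,0,0,-7],[0,0,0,-7],[0,0,0,-7],[0,0,0,-7]]
  ]
}}

```text
clock: 22.33
tool_pos: [528.3, 173.6, 198.1]
ee_rot: [-1.88, -0.239, -0.714]
wrist_force: [0.1, -0.6, -2.4]
finger_gap: 0.777
```

Call:
{"api": "drive_tool", "payload": {
  "steps": [
    [[0,0,0,-7],[0,0,0,-7],[0,0,0,-7],[0,0,0,-7],[0,0,0,-7],[0,0,0,-7],[0,0,0,-7],[0,0,0,-7]]
  ]
}}

```text
clock: 23.0
tool_pos: [526.3, 174.3, 196.0]
ee_rot: [-2.346, -1.132, -0.058]
wrist_force: [-0.3, -0.0, -3.0]
finger_gap: 0.782
```

Run:
```python
from h import *
P,u,R=cup()
rel([448,-312,205])
im=r.read_camera("top")[:,:,::-1];crop(im,150,130,310,250,5,"pics/t13.png")
```

```text
t23.00 P [508.8 156.7 203.7] axis [ 0.31 -0.17  0.94] elev deg 69.4 mouth [517.8 151.9 230.9] foot [483.8 170.2 127.9] j [-0.33 -0.25  2.24  1.45  1.04  0.01] toolz [ 0.67  0.68 -0.3 ] gap 0.782
toolx [ 0.42 -0.02  0.91] tooly [ 0.61 -0.74 -0.3 ]
t23.00 pos [526.3 174.3 196. ] tool shift cm [ -1.32  30.78 -38.44] rows 11.87
z [ 0.674  0.676 -0.297] x [ 0.424 -0.024  0.905] j [-0.33 -0.25  2.24  1.45  1.04  0.01] gap 0.782 F [-0.3 -0.  -3. ]
```

View pics/t13.png

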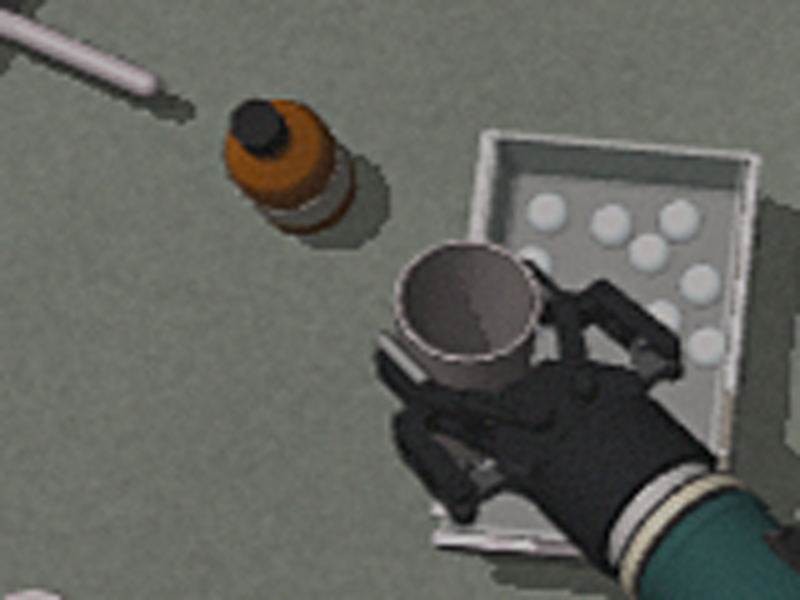

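The cup is empty. I'll finish uprighting it and carry it high over the bins to the tray.

Call:
{"api": "drive_tool", "payload": {
  "steps": [
    [[0,0,0,-7],[0,0,0,-7],[0,0,0,-6],[-0.2,0.8,-1.0,0],[-0.5,1.5,-2.0,0],[-0.7,1.9,-2.6,0],[-0.7,1.9,-2.6,0],[-0.7,1.9,-2.6,0]]
  ]
}}

```text
clock: 23.72
tool_pos: [500.8, 42.2, 202.2]
ee_rot: [3.056, -1.268, 0.898]
wrist_force: [1.4, -0.5, -1.7]
finger_gap: 0.776
```

Run:
```python
from h import *
P,u,R=cup()
rel([448,-312,205])
```

```text
t23.72 P [483.6  24.3 209.9] axis [0.08 0.09 0.99] elev deg 83.2 mouth [486.   26.8 238.7] foot [477.   17.4 129.4] j [-0.73 -0.18  2.17  1.3   1.42 -0.42] toolz [ 0.66  0.69 -0.3 ] gap 0.776
toolx [0.19 0.23 0.95] tooly [ 0.73 -0.68  0.03]
t23.72 pos [500.8  42.2 202.2] tool shift cm [ -8.98  20.42 -28.02] rows 8.63
z [ 0.66   0.69  -0.297] x [0.186 0.233 0.954] j [-0.73 -0.18  2.17  1.3   1.42 -0.42] gap 0.776 F [ 1.4 -0.5 -1.7]
```

Call:
{"api": "drive_tool", "payload": {
  "steps": [
    [[-0.9,2.1,-2.9,0],[-0.9,2.1,-2.9,0],[-0.9,2.1,-2.9,0],[-0.9,2.1,-2.9,0],[-0.9,2.1,-2.9,0],[-0.9,2.1,-2.9,0],[-0.9,2.1,-2.9,0],[-0.6,1.5,-2.0,0]]
  ]
}}

```text
clock: 24.38
tool_pos: [452.9, -256.1, 207.1]
ee_rot: [3.075, -1.269, 0.874]
wrist_force: [0.3, 0.4, -1.0]
finger_gap: 0.777
```

Run:
```python
from h import *
P,u,R=cup()
rel([448,-312,205])
```

```text
t24.38 P [ 435.7 -274.   214.8] axis [0.09 0.08 0.99] elev deg 83.3 mouth [ 438.2 -271.7  243.6] foot [ 428.8 -280.5  134.4] j [-1.22  0.25  1.72  1.1   1.84 -0.55] toolz [ 0.66  0.69 -0.3 ] gap 0.777
toolx [0.19 0.23 0.95] tooly [ 0.72 -0.69  0.02]
t24.38 pos [ 452.9 -256.1  207.1] tool shift cm [-1.57  3.49 -4.1 ] rows 1.35
z [ 0.663  0.687 -0.297] x [0.191 0.228 0.955] j [-1.22  0.25  1.72  1.1   1.84 -0.55] gap 0.777 F [ 0.3  0.4 -1. ]
```

Call:
{"api": "drive_tool", "payload": {
  "steps": [
    [[-0.4,1.1,-1.0,0],[-0.3,0.8,-0.8,0],[-0.7,0,0.2,0],[-1.5,0,0.5,0],[-1.5,0,0.5,0],[-1.0,0,0.3,0],[0,0,0,0],[0,0,0,0]]
  ]
}}

```text
clock: 25.05
tool_pos: [453.2, -293.1, 152.4]
ee_rot: [3.088, -1.268, 0.851]
wrist_force: [-0.4, 0.0, -2.1]
finger_gap: 0.784
```

Run:
```python
from h import *
P,u,R=cup()
rel([448,-312,100])
im=r.read_camera("top")[:,:,::-1];crop(im,380,170,530,270,5,"pics/t14.png")
im=r.read_camera("scene")[:,:,::-1];crop(im,140,150,340,300,4,"pics/s14.png")
```

```text
t25.05 P [ 435.8 -310.8  160.1] axis [0.09 0.08 0.99] elev deg 83.2 mouth [ 438.4 -308.5  188.9] foot [ 428.5 -317.    79.7] j [-1.24  0.38  1.67  1.07  1.82 -0.63] toolz [ 0.67  0.68 -0.3 ] gap 0.784
toolx [0.2  0.22 0.95] tooly [ 0.72 -0.7   0.02]
t25.05 pos [ 453.2 -293.1  152.4] tool shift cm [-5.53  0.87 -0.08] rows 1.35
z [ 0.668  0.682 -0.297] x [0.196 0.224 0.955] j [-1.24  0.38  1.67  1.07  1.82 -0.63] gap 0.784 F [-0.4  0.  -2.1]
```

View pics/t14.png

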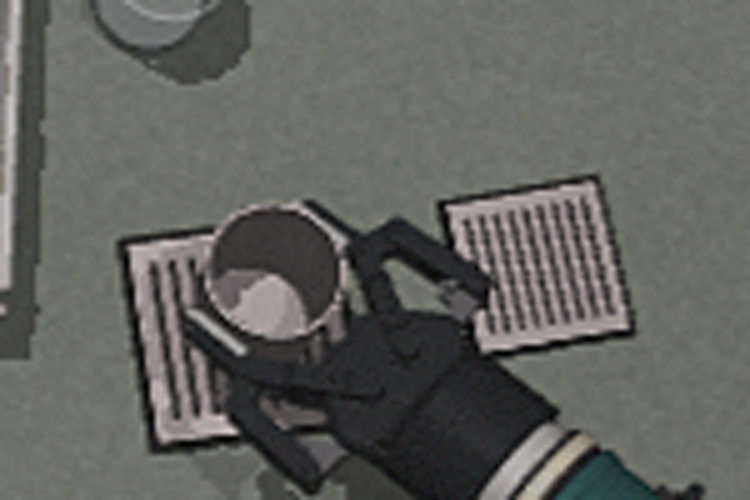

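View pics/s14.png

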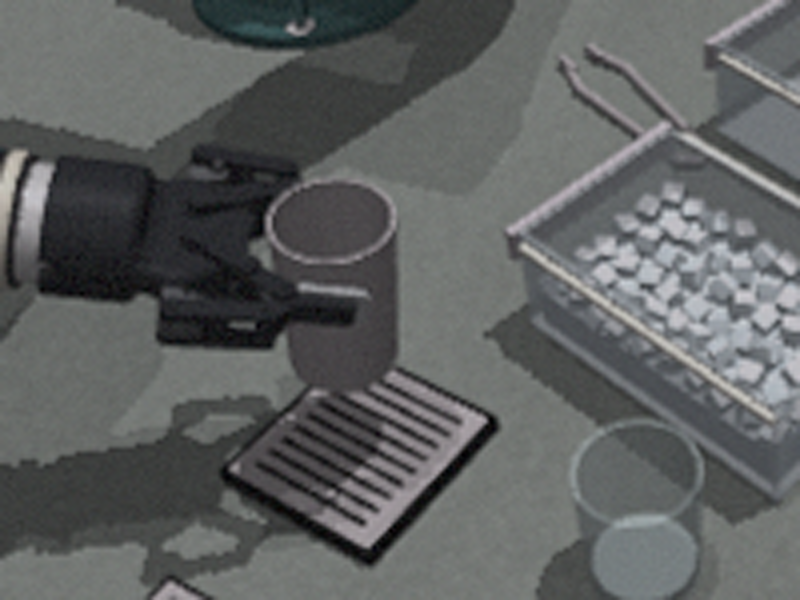

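Call:
{"api": "drive_tool", "payload": {
  "steps": [
    [[-0.8,0.3,0,0],[-1.2,0.3,0.1,0],[-1.2,0.2,0.2,0],[-0.8,0,0.2,0],[0,0,0,0],[0,0,0,0],[0,0,0,0],[0,0,0,0]]
  ]
}}

```text
clock: 25.82
tool_pos: [455.3, -306.2, 110.7]
ee_rot: [3.073, -1.266, 0.866]
wrist_force: [0.0, -0.4, -2.0]
finger_gap: 0.779
```

Run:
```python
from h import *
P,u,R=cup()
print("need world",np.array([430,-329,14])-(P-81*u),"tool",R.T@(np.array([430,-329,14])-(P-81*u)))
```

```text
t25.82 P [ 437.9 -323.9  118.4] axis [0.09 0.08 0.99] elev deg 83.1 mouth [ 440.4 -321.5  147.2] foot [ 430.8 -330.5   38. ] j [-1.24  0.47  1.65  1.06  1.78 -0.7 ] toolz [ 0.67  0.68 -0.3 ] gap 0.779
toolx [0.19 0.23 0.95] tooly [ 0.72 -0.7   0.02]
need world [ -0.78059796   1.52990832 -24.0230106 ] tool [-22.71825808  -2.11992669   7.70984121]
```

Call:
{"api": "drive_tool", "payload": {
  "steps": [
    [[-0.5,0,0.2,0],[-0.5,0,0.2,0],[-0.4,-0.1,0.2,0],[0,0,0,0],[0,0,0,0],[0,0,0,0],[0,0,0,0],[0,0,0,0]]
  ]
}}

```text
clock: 26.48
tool_pos: [456.1, -304.6, 95.0]
ee_rot: [3.066, -1.265, 0.874]
wrist_force: [0.0, 0.1, -3.0]
finger_gap: 0.781
```

Run:
```python
from h import *
P,u,R=cup()
d=np.array([430,-329,14])-(P-81*u)
print("need world",d,"tool",R.T@d, r.state()["wrist_force"])
im=r.read_camera("top")[:,:,::-1];crop(im,380,170,530,270,5,"pics/t15.png")
im=r.read_camera("scene")[:,:,::-1];crop(im,150,160,310,310,4,"pics/s15.png")
```

```text
t26.48 P [ 438.7 -322.2  102.8] axis [0.09 0.08 0.99] elev deg 83.1 mouth [ 441.2 -319.8  131.6] foot [ 431.7 -329.    22.4] j [-1.24  0.49  1.66  1.05  1.77 -0.73] toolz [ 0.67  0.68 -0.3 ] gap 0.781
toolx [0.19 0.23 0.95] tooly [ 0.72 -0.7   0.02]
need world [-1.72757026  0.02922189 -8.35632197] tool [-8.29634348 -1.45155126  1.37009259] [ 0.02709691  0.09553144 -3.00783575]
```

View pics/t15.png

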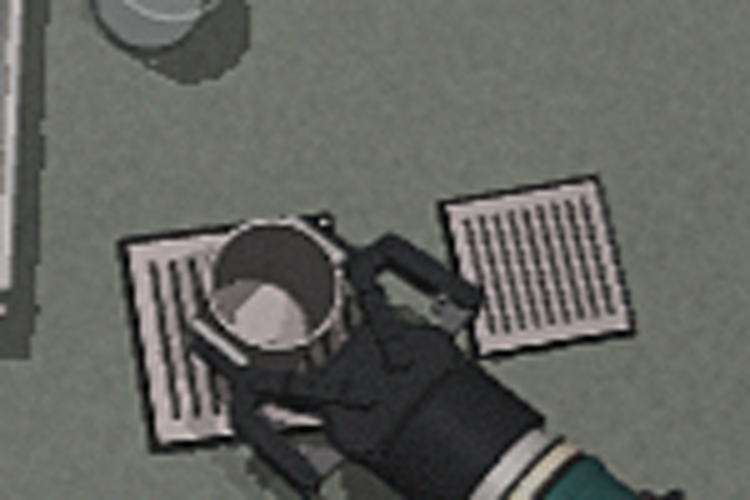

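View pics/s15.png

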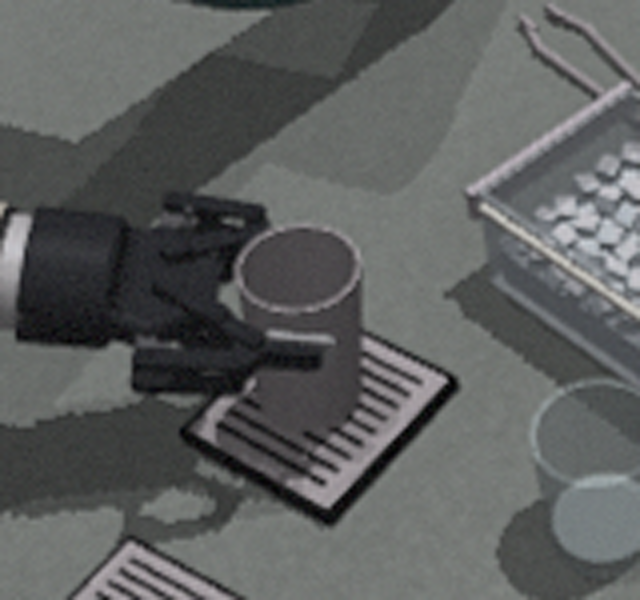

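Run:
```python
from h import *
print(onz("top",380+278/5,170+285/5,131), onz("scene",150+299/4,160+268/4,131))
print(onz("scene",150+319/4,160+412/4,12))
```

```text
[ 436.91974666 -323.79156189  131.        ] [ 443.06105349 -320.57807717  131.        ]
[ 440.94928239 -331.66743622   12.        ]
```

Call:
{"api": "drive_tool", "payload": {
  "steps": [
    [[-0.3,0,0.1,0],[-0.3,0,0.1,0],[-0.2,-0.1,0.1,0],[0,0,0,0],[0,0,0,0],[0,0,0,0],[0,0,0,0],[0,0,0,0]]
  ]
}}

```text
clock: 27.25
tool_pos: [456.5, -304.9, 88.1]
ee_rot: [3.049, -1.267, 0.889]
wrist_force: [-0.1, -0.3, -0.9]
finger_gap: 0.783
```

Run:
```python
from h import *
P,u,R=cup()
print(r.state()["wrist_force"])
```

```text
t27.25 P [ 439.  -322.5   95.9] axis [0.08 0.09 0.99] elev deg 83.2 mouth [ 441.4 -320.1  124.7] foot [ 432.4 -329.5   15.4] j [-1.24  0.5   1.66  1.05  1.76 -0.74] toolz [ 0.67  0.68 -0.3 ] gap 0.783
toolx [0.19 0.23 0.95] tooly [ 0.72 -0.7   0.03]
[-0.10254671 -0.32099063 -0.85148081]
```

Contact is beginning: the vertical load went from -3.0 to -0.9 N. One more small press, then release.

Call:
{"api": "drive_tool", "payload": {
  "steps": [
    [[-0.15,0,0.05,0],[-0.15,0,0.05,0],[-0.1,0,0,0],[0,0,0,0],[0,0,0,0],[0,0,0,0],[0,0,0,0],[0,0,0,0]]
  ]
}}

```text
clock: 27.92
tool_pos: [456.1, -305.0, 88.1]
ee_rot: [3.036, -1.274, 0.904]
wrist_force: [-0.5, -0.3, 1.2]
finger_gap: 0.781
```

Run:
```python
from h import *
P,u,R=cup()
print(r.state()["wrist_force"])
im=r.read_camera("scene")[:,:,::-1];crop(im,150,160,310,310,4,"pics/s16.png")
```

```text
t27.92 P [ 438.7 -322.7   95.7] axis [0.07 0.08 0.99] elev deg 83.6 mouth [ 440.8 -320.3  124.5] foot [ 432.6 -329.4   15.2] j [-1.24  0.5   1.66  1.06  1.77 -0.75] toolz [ 0.67  0.68 -0.29] gap 0.781
toolx [0.18 0.23 0.96] tooly [ 0.72 -0.69  0.03]
[-0.52130317 -0.25881814  1.23890304]
```

View pics/s16.png

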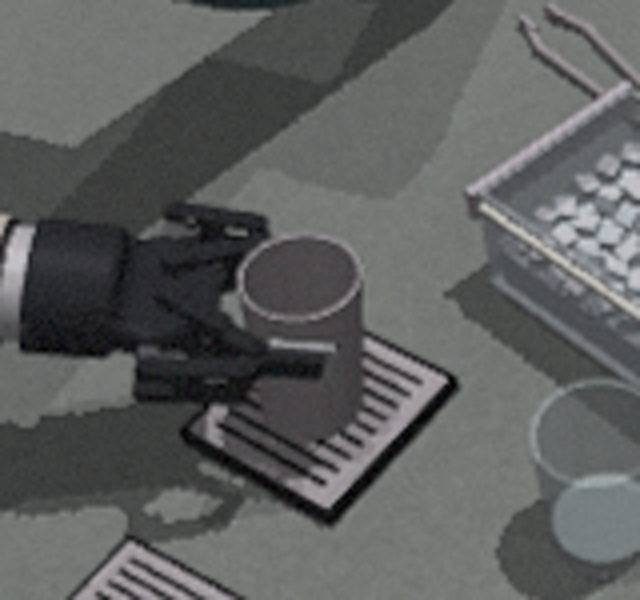

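Call:
{"api": "drive_tool", "payload": {
  "steps": [
    [[-0.3,0,0.1,0],[-0.3,0,0.1,0],[-0.3,0,0.1,0],[-0.3,0,0.1,0],[0,0,0,0],[0,0,0,0],[0,0,0,0],[0,0,0,0]]
  ]
}}

```text
clock: 28.63
tool_pos: [455.6, -305.0, 88.2]
ee_rot: [2.995, -1.293, 0.953]
wrist_force: [-2.3, 0.6, 2.0]
finger_gap: 0.783
```

Run:
```python
from h import *
P,u,R=cup()
print(r.state()["wrist_force"])
im=r.read_camera("top")[:,:,::-1];crop(im,380,170,530,270,5,"pics/t17.png")
im=r.read_camera("scene")[:,:,::-1];crop(im,150,160,310,310,4,"pics/s17.png")
```

```text
t28.63 P [ 438.2 -322.9   95.2] axis [0.05 0.08 1.  ] elev deg 84.7 mouth [ 439.7 -320.7  124.1] foot [ 433.9 -329.    14.6] j [-1.25  0.52  1.65  1.07  1.78 -0.77] toolz [ 0.67  0.69 -0.27] gap 0.783
toolx [0.16 0.22 0.96] tooly [ 0.72 -0.69  0.04]
[-2.32669216  0.56624832  2.00330473]
```

View pics/s17.png

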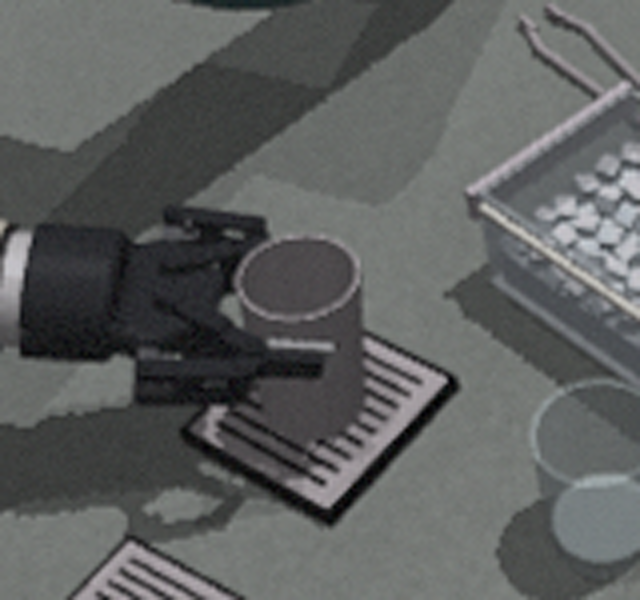

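View pics/t17.png

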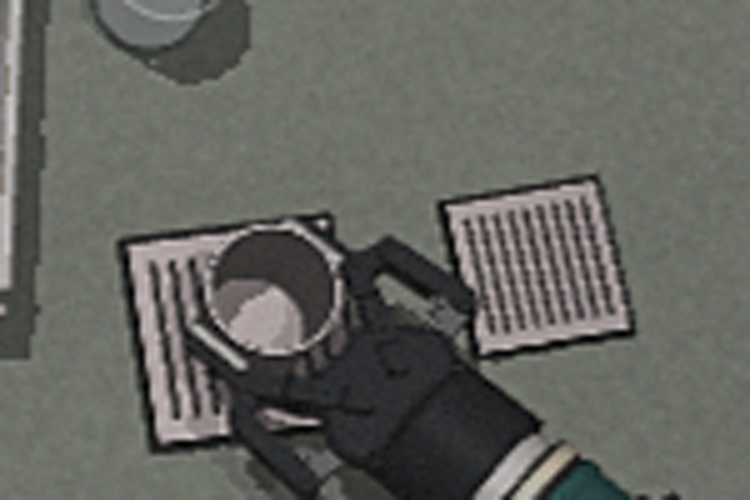

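Call:
{"api": "drive_tool", "payload": {
  "steps": [
    [[0,0,0,0],[0,0,0,0],[0,0,0,0],[0,0,0,0],[0,0,0,0],[0,0,0,0],[0,0,0,0],[0,0,0,0]]
  ],
  "jaw": -1
}}

```text
clock: 29.4
tool_pos: [455.9, -304.7, 86.8]
ee_rot: [2.999, -1.291, 0.948]
wrist_force: [-0.3, 0.9, -0.4]
finger_gap: 1.001
```

Run:
```python
from h import *
P,u,R=cup()
print(r.state()["wrist_force"])
im=r.read_camera("top")[:,:,::-1];crop(im,380,170,530,270,5,"pics/t18.png")
im=r.read_camera("scene")[:,:,::-1];crop(im,150,160,310,310,4,"pics/s18.png")
```

```text
t29.40 P [ 438.5 -322.7   93.9] axis [0.05 0.08 1.  ] elev deg 84.6 mouth [ 440.1 -320.5  122.7] foot [ 434.1 -328.8   13.2] j [-1.25  0.52  1.65  1.06  1.78 -0.77] toolz [ 0.67  0.69 -0.27] gap 1.001
toolx [0.16 0.22 0.96] tooly [ 0.72 -0.69  0.04]
[-0.33068488  0.9256757  -0.40922202]
```

View pics/s18.png

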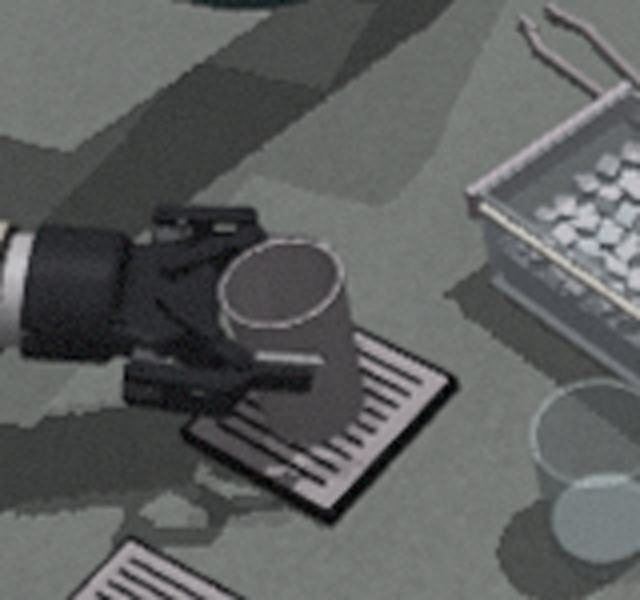

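View pics/t18.png

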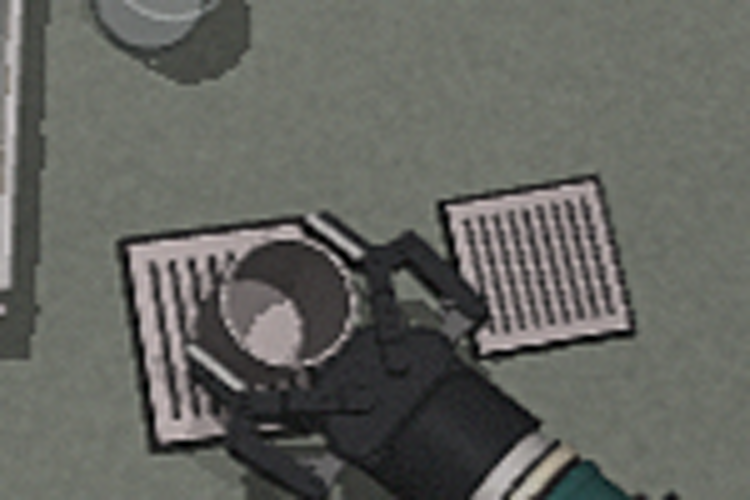

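On release the cup tilted back towards the gripper. It's either rocking or leaning on the palm, so I'll wait and look.

Call:
{"api": "drive_tool", "payload": {
  "steps": [
    [[0,0,0,0],[0,0,0,0],[0,0,0,0],[0,0,0,0],[0,0,0,0],[0,0,0,0],[0,0,0,0],[0,0,0,0]]
  ]
}}

```text
clock: 30.17
tool_pos: [455.9, -304.7, 86.7]
ee_rot: [2.999, -1.291, 0.948]
wrist_force: [-0.8, -0.9, 0.1]
finger_gap: 0.999
```

Run:
```python
from h import *
P,u,R=cup()
print(r.state()["wrist_force"])
im=r.read_camera("top")[:,:,::-1];crop(im,380,170,530,270,5,"pics/t19.png")
im=r.read_camera("scene")[:,:,::-1];crop(im,150,160,310,310,4,"pics/s19.png")
```

```text
t30.17 P [ 438.5 -322.7   93.8] axis [0.05 0.08 1.  ] elev deg 84.6 mouth [ 440.1 -320.5  122.7] foot [ 434.  -328.8   13.2] j [-1.25  0.52  1.65  1.06  1.78 -0.77] toolz [ 0.67  0.69 -0.27] gap 0.999
toolx [0.16 0.22 0.96] tooly [ 0.72 -0.69  0.04]
[-0.76364869 -0.92498539  0.10103397]
```

View pics/s19.png

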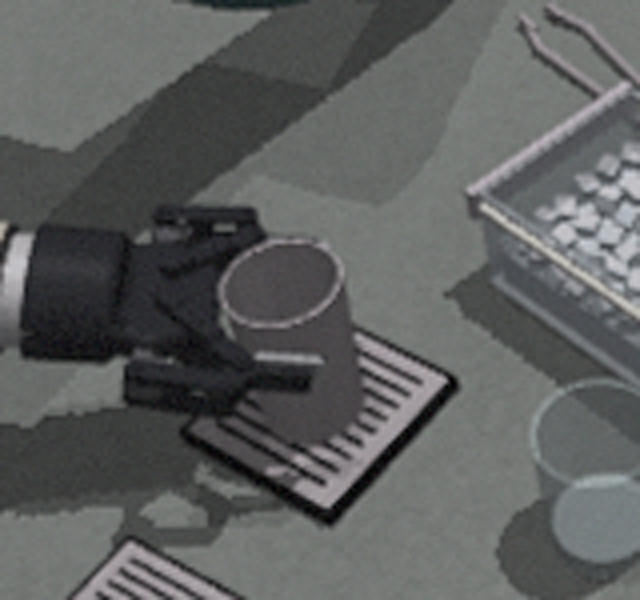

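View pics/t19.png

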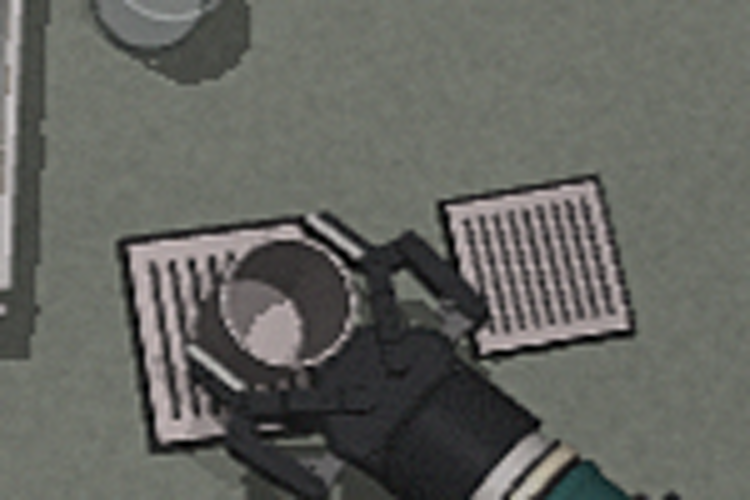

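Run:
```python
from h import *
print(onz("top",380+288/5,170+303/5,122), onz("scene",150+281/4,160+283/4,122))
for z in (12,122): print(proj("scene",[432,-331,z]),proj("top",[432,-331,z]))
rel([0,0,0])
```

```text
[ 429.03892569 -330.31816048  122.        ] [ 435.9668307  -329.87964218  122.        ]
[227.5132352  261.05987775] [429.54943046 235.76812847]
[218.71361842 230.25868965] [437.80428502 229.45203061]
t30.27 pos [ 455.9 -304.8   86.8] tool shift cm [ -8.85 -54.34  -7.17] rows 13.38
z [ 0.67   0.69  -0.273] x [0.161 0.224 0.961] j [-1.25  0.52  1.65  1.06  1.78 -0.77] gap 1.001 F [ 0.6 -1.   1.1]
```

The two views put the mouth at (429,-330) and (436,-330), so the cup is upright and centred on the tray. The apparent lean is only perspective. Retreating along the fingers.

Call:
{"api": "drive_tool", "payload": {
  "steps": [
    [[0,0,-0.8,0],[0,0,-1.5,0],[0,0,-2,0],[0,0,-2.5,0],[0,0,-2.5,0],[0,0,-2.5,0],[0,0,-2,0],[0,0,0,0]]
  ]
}}

```text
clock: 30.93
tool_pos: [354.9, -406.9, 127.2]
ee_rot: [3.006, -1.29, 0.943]
wrist_force: [-1.5, 0.3, 0.4]
finger_gap: 0.997
```

Call:
{"api": "drive_tool", "payload": {
  "steps": [
    [[1,0,0,0],[2,0,0,0],[2,0,0,0],[2,0,0,0],[1,0,0,0],[0,0,0,0],[0,0,0,0],[0,0,0,0]]
  ]
}}

```text
clock: 31.6
tool_pos: [367.2, -387.3, 208.7]
ee_rot: [3.015, -1.292, 0.932]
wrist_force: [0.3, 0.6, -0.2]
finger_gap: 1.004
```

Run:
```python
from h import *
rel([0,0,0])
im=r.read_camera("top")[:,:,::-1];cv2.imwrite("pics/t20.png",im);crop(im,150,130,310,250,5,"pics/t20b.png")
im=r.read_camera("scene")[:,:,::-1];cv2.imwrite("pics/s20.png",im)
```

```text
t31.60 pos [ 367.2 -387.3  208.7] tool shift cm [-17.53 -53.99   7.87] rows 13.81
z [ 0.669  0.691 -0.273] x [0.164 0.221 0.961] j [-1.42  0.44  1.48  1.04  2.05 -0.6 ] gap 1.004 F [ 0.3  0.6 -0.2]
```

View pics/t20.png

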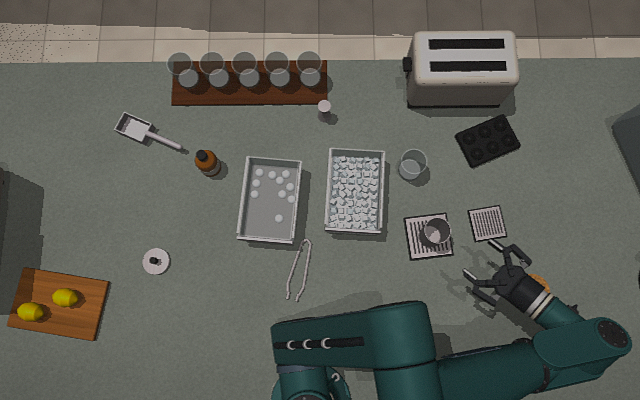

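View pics/s20.png

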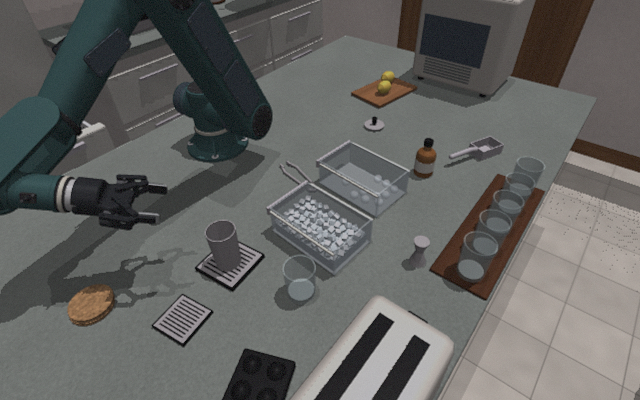

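View pics/t20b.png

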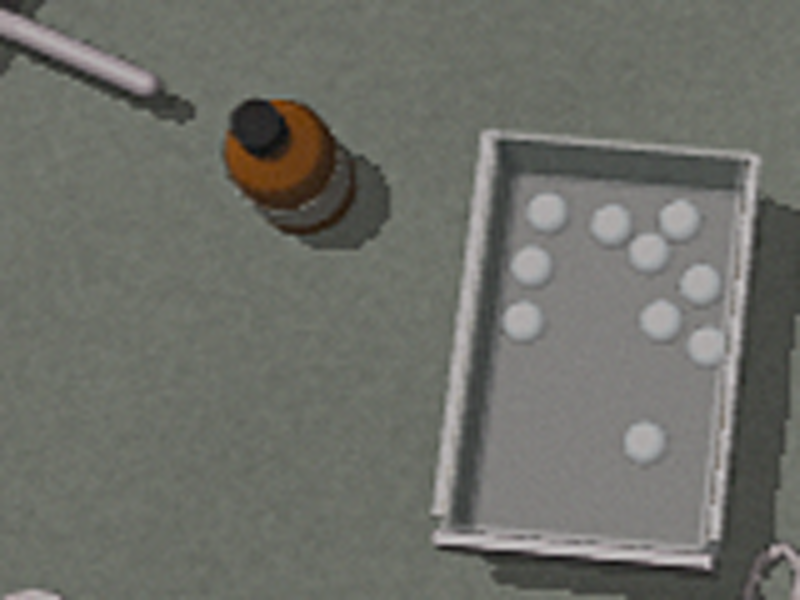

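Run:
```python
from h import *
t=cv2.imread("pics/t20.png");crop(t,390,195,470,270,8,"pics/t21.png")
s=cv2.imread("pics/s20.png");crop(s,180,205,280,300,6,"pics/s21.png")
```

```text
(no output)
```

View pics/t21.png

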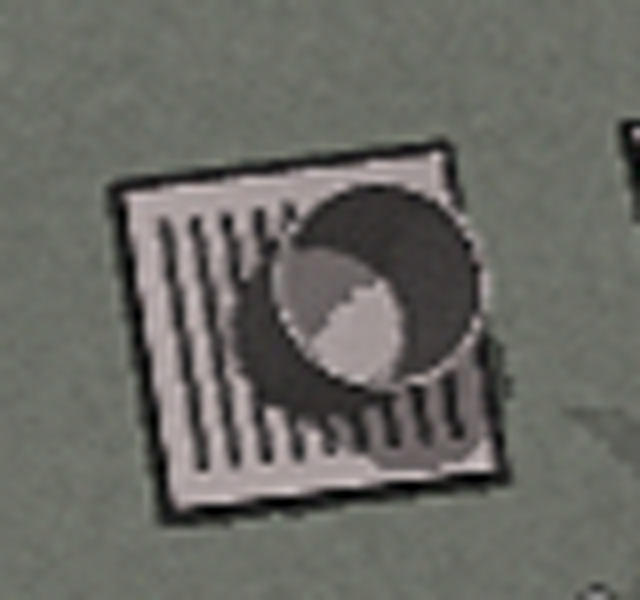

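View pics/s21.png

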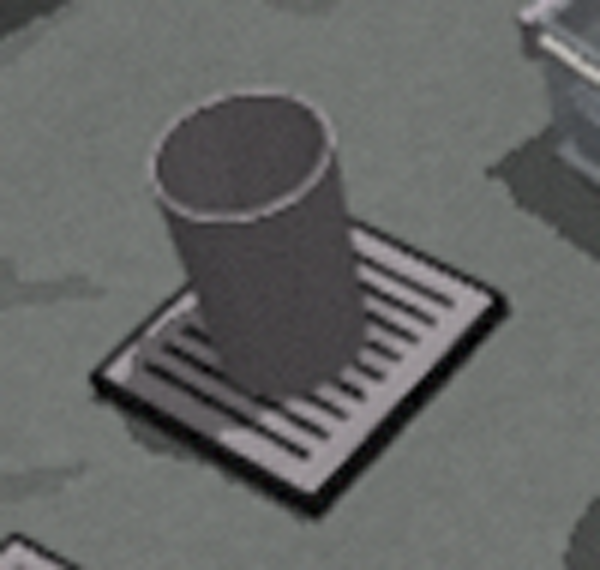

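Both crops agree: the cup's axis is at about (429,-330) and the tray centre at about (430,-329). The lid is flat, knob up, and the ball bin holds 10 balls. Handing in.

```bash
python3 -c "
from bench import r
print(r.job_done(), r.state()['clock'])"
```

```text
the job is handed in; nothing more can be done
the job is handed in; nothing more can be done
```

The job is done and was handed in at about 31.7 s, in the order asked. The lid came off first, then all four balls were tipped into the ice-ball bin. The cup was then stood on the larger drip tray. To tip the cup I first had to push the arm past its reach limit, so that the tool swung close to horizontal.

**Last checks (camera images before handing in):**
- **Lid:** flat on the counter, knob up, at about (366, 424).
- **Balls:** 10 in the ice-ball bin, six frozen and four new. None are visible among the cubes or on the counter, and the cup looks empty. One ball was still moving in the bin after the pour and may still have been rolling slowly.
- **Cup:** upright and free of the gripper. The top view puts it at about (429, -330), within about 2 mm of the tray centre at (430, -329).
- **Glass and bottle:** still where they started.

**Disagreements:** the two cameras differed by 5–7 mm in x for the cup. I averaged them for the grasp, and the final centring rests on the top view. The cup was held about 5° off upright when released and settled upright.

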